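# Fetch the carved block from behind the finishing pots

### The job

The tin, the square can and the jar stand in the way of the carved block at the back of the caddy: clear all three onto the cork board, standing upright. Then take out the carved block and lay it, ornament up, centred and square between the two end strips of the carving cradle, and only after that put the tin, the can and the jar back in the caddy, upright, each on the very spot it came from (their order in the row differs from start to start, so note it first). Set things down gently, without letting them drop, and leave the mallet, the gouge and the sharpening stone where they are.

Things in the scene. Friction and masses are not known exactly. Their poses are not given: they have to be found in the camera images.
- tin_center (a point): Round plain steel tin with a flat lid, closed, 50 mm across (52 over its beads) and 80 mm high, about 0.3 kg. The point is at its centre, 40 mm above its underside; z up. At the start it stands on one of the three front places of the caddy.
- can_center (a point): Square grey painted can with a small round black cap: body 44 x 44 mm and 70 mm high, cap 20 mm across, 86 mm high in all, about 0.25 kg. The point is on its middle axis, 43 mm above its underside; x and y are square to its flat sides, z up. It stands on another front place of the caddy.
- jar_center (a point): Round amber glass jar with paper band and black screw lid: body 46 mm across up to 60 mm high, then a shoulder, lid 40 mm across, 84 mm high in all, about 0.25 kg. The point is on its axis, 42 mm above its underside; z up. It stands on the remaining front place of the caddy.
- block_center (a point): Carved block of pale wood, 110 mm long (its y axis), 44 mm wide (its x axis), 45 mm high, about 0.15 kg; plain flat long flanks up to 37 mm, flutes and two scrolls on top. The point is at its centre, 22.5 mm above its underside. It lies lengthwise along the caddy, about 10 mm behind the row of pots, to be gripped across its 44 mm width.
- caddy: Fixed plywood caddy, 310 mm wide (y), 190 deep (x, away from the robot), no front wall. Origin: centre of its underside on the bench, z up. Floor 12 mm thick; back board 58 mm high at x = 85 to 95; end cheeks 40 mm high at the rear corners (x = 41 to 87, y = +-143 to 155). Pots stand within 4 mm of three dark rings at x = -50, y = -85, 0, +85; the block near x = 8, y = 0.
- board: Fixed flat cork board on the bench beside the caddy (left or right of it), 270 mm along its x, 120 mm along its y, 8 mm thick, no rim. Origin at the centre of its underside, z up. Side area for the pots.
- cradle: Fixed pale wood carving cradle on the other side of the caddy: base 170 mm along x, 110 along y, 12 thick, open long sides, a dark strip across each end (x = +-65 to 85 mm, top 26 mm above the bench). On the 130 mm bed between the strips the block lies lengthwise along the cradle's x, either way round. Origin: centre of its underside, z up.
- mallet: Bystander: round dark wooden carver's mallet standing on its head, 84 mm across and 205 mm high, at the far left of the bench. Origin at the centre of its underside.
- gouge: Bystander: carving gouge lying on the bench, pale wooden handle and steel blade, about 240 mm long along its x and 22 mm high. Origin on its underside near the ferrule.
- stone: Bystander: grey sharpening stone in a dark wooden holder, 65 x 180 mm and 36 mm high, lying beyond the caddy. Origin at the centre of its underside.

How it is judged (in metres and radians):
On the way, in this order (a step that is already met when the one before it is completed fails the run):
1. tin, can and jar all stand upright on the cork board (x of tin_center in the frame of board between -0.13 and 0.13 m and y of tin_center in the frame of board between -0.056 and 0.056 m and z of tin_center in the frame of board between 0.04 and 0.054 m and angle between each of tin_center, can_center, jar_center's own z axis and vertical below 0.15 rad and x of can_center in the frame of board between -0.13 and 0.13 m and y of can_center in the frame of board between -0.056 and 0.056 m and z of can_center in the frame of board between 0.043 and 0.057 m and x of jar_center in the frame of board between -0.13 and 0.13 m and y of jar_center in the frame of board between -0.056 and 0.056 m and z of jar_center in the frame of board between 0.042 and 0.056 m), for 0.2 s.
2. the carved block lies in the cradle while tin, can and jar still stand on the cork board (all of step 1 and x of block_center in the frame of cradle between -0.014 and 0.014 m and y of block_center in the frame of cradle between -0.014 and 0.014 m and z of block_center in the frame of cradle between 0.029 and 0.04 m and angle between block_center's own z axis and vertical below 0.1 rad and angle between the y axis of block_center and the x axis of cradle, either way round below 0.17 rad), for 0.2 s.
At the end, for the whole second after the job is handed in: The block lies flat on the cradle bed, its centre within 14 mm of the bed's centre along and across, square within 10 degrees (either way round); tin, can and jar stand upright in the caddy, each within 15 mm of where it stood at the start; all at rest (distance of each of tin_center, can_center, jar_center from where it was at the start of the episode below 0.015 m and angle between each of tin_center, can_center, jar_center, block_center's own z axis and vertical below 0.1 rad and x of block_center in the frame of cradle between -0.014 and 0.014 m and y of block_center in the frame of cradle between -0.014 and 0.014 m and z of block_center in the frame of cradle between 0.029 and 0.04 m and angle between the y axis of block_center and the x axis of cradle, either way round below 0.17 rad and linear speed of each of tin, can, jar, block below 0.02 m/s); the robot touches nothing.
It fails at once if tin, can or jar is tipped by more than 40 degrees (angle between any of tin_center, can_center, jar_center's own z axis and vertical above 0.7 rad).
It fails at once if tin, can, jar or block is let fall (faster than 0.5 m/s with the fingers off it: a drop of over about 12 mm) ((contact force between the fingers and tin below 0.05 N and linear speed of tin above 0.5 m/s) or (contact force between the fingers and can below 0.05 N and linear speed of can above 0.5 m/s) or (contact force between the fingers and jar below 0.05 N and linear speed of jar above 0.5 m/s) or (contact force between the fingers and block below 0.05 N and linear speed of block above 0.5 m/s)).
It fails at once if the mallet is shifted by more than 25 mm (distance of mallet from where it was at the start of the episode above 0.025 m).
It fails at once if the gouge is shifted by more than 25 mm (distance of gouge from where it was at the start of the episode above 0.025 m).
It fails at once if the stone is shifted by more than 25 mm (distance of stone from where it was at the start of the episode above 0.025 m).
It also fails if it takes over 144 s, if anything falls off the work surface, if the arm or the gripper's body presses on something with over 40 N, if the wrist force passes 120 N, or if a joint passes its speed limit or range.

### The arm

A 7-joint arm with a two-finger parallel gripper is mounted at the origin on the work surface. World frame = base frame: x ahead of the robot, y to its left, z up, the work surface at z = 0. Lengths are in mm, angles in degrees, forces in N, time in s.
With the tool pointing down it reaches from about 400 to 875 mm from the base axis. Payload 6.5 kg.
Tool frame: the origin (TCP) lies on the mounting face of the last link; the fingertips stand 166 mm ahead of it and the grasp point (between the pads) lies 147 mm ahead of it; y points along the fingers, z is the direction in which the jaws open and shut, and the axes are right-handed (so a half turn about y gives the same grasp; the last joint's range is limited). The gripper opens to 88 mm and grips with 3 to 60 N. Pads are 18 mm wide; open, the fingers measure 123 mm over their backs; the gripper's body (75 mm by 187 mm) begins 45 mm behind the grasp point.
Start: joints at [-70.714, 30.733, -0.252, 88.115, 0.149, 61.152, -4.079], TCP at [254.787, 597.975, 404.716] pointing down, gripper open.
Joint ranges: [-154.64, 154.64], [-21.42, 123.67], [-72.66, 72.17], [13.99, 137.28], [-74.86, 254.86], [10.95, 109.41], [-158.01, 158.01]. Speed limits (degrees/s): [136.94, 136.94, 180, 180, 180, 180, 180].

### API

Orientations are given as [roll, pitch, yaw] about the fixed x, y, z axes, in that order (R = Rz(yaw) Ry(pitch) Rx(roll)).
In Python, from bench import sensors, cams, job_done, finder gives the robot as it stands.
- The arm moves only by the tool arm_command, never from a script. Its argument "targets" is a list of rows, each a list of 3 entries, a list of its own where there are three numbers: the turn, a rotation vector about the tool's x, y, z each as a share of 90 degrees, from -1 to 1, then the shift along the tool's x, y, z each as a share of 0.4 m, from -1 to 1, then the opening, from 0 (shut) to 1 (fully open). In form: [[[rx, ry, rz], [tx, ty, tz], hand], ...]. A call has 1 to 12 rows; each row is the pose to reach, as a shift and turn from the pose commanded when the call began, along the tool's axes at that moment; what a row does not reach only later rows make up. A row lasts 1/10 s, in which the tool goes at most 50 mm and 8.59 degrees, less where a joint would pass 70% of its speed; a pose out of reach is approached as far as the arm can. A call with a number of a shift or a turn outside -1 to 1 is refused whole. A call with a gripper value outside its range is refused whole. The fingers move at their own pace and stop on an object; the grip force is fixed at half the most. Time passes only in rows, so rows that repeat a pose let the fingers close. It gives the time, the measured TCP pose, the force and the opening at its end, in the units of the state.
- sensors.state(): the state, without advancing time (a new reading comes with each control period).
- cams.read_camera(name): name is "side" or "top" or "wrist"; returns the picture (480x640x3 uint8, red, green, blue); there is no depth.
- cams.get_calibration(name): a dict with "fx", "fy", "cx", "cy" (pixels), "R" (3x3) and "t" (3): a world point X has camera coordinates R X + t. Camera axes: x right, y down, z forward; pixel columns grow to the right and rows downward; lengths in mm; the calibration is good to about 2 mm. A picture is of the moment at which its call begins: read the wrist's pose just before it. get_calibration takes no time and is no camera call; for the wrist camera it gives the pose at the moment of the call.
- job_done(): hands the job in, once; it reports no verdict.
Trained networks look in the newest picture that a camera, given by its name, has taken for a name from the list of things; names that differ only in an ending like _2 or _b are one class to them, and where a whole thing is asked for, a point or a joint stands for the part that bears it (a point fixed in the world has none). Each returns a list of dicts, best first, with "p" (0 to 1); they miss things now and then, are a little off and sometimes report something else, mostly with a low value. They report only what shows in the picture. A call takes as long as a camera call.
- finder.recognise(label, camera): "box" ([left, top, right, bottom] as shares, 0 to 1, of the picture: columns of its width, rows of its height, round what is visible of it).
The state is a dict: "t": time; "q": joint angles; "dq": joint speeds; "effort": joint torques, N m; "tool_pos": TCP position; "eef_rot": TCP orientation; "force": force on the tool from outside, world axes, zero at the start; "wrist_torque": the same for the moment, N m; "gripper_width": finger opening in mm.
Only numpy, scipy, OpenCV 4.12 (cv2) and the standard library are available. Lean on these libraries where they do the work, as an engineer would, in place of code of your own. Each camera call takes 0.05 s, during which the arm holds its last target.

## Working session

There is one attempt and no reset: what is moved stays moved. The work goes in short steps, Python scripts to look and compute and a tool call to move; the robot and the scene stay as the last step left them, time stands still between calls to the robot, and variables do not carry over. Pictures are saved under pics/ and viewed, and the job is handed in when it is done.

Besides the shell and the picture viewer there is one more tool, called after "Request:" as name(argument=value, ...) on one line, values as JSON. arm_command: Moves the arm, as the interface text tells. Shift numbers are shares of 0.4 m and turn numbers shares of 90 degrees, none past 1 either way. Its arguments: {"type":"object","properties":{"targets":{"type":"array","items":{"type":"array"}}},"required":["targets"]}

```bash
mkdir -p pics; ls; python3 - <<'E'
from bench import sensors,cams,finder
import cv2
s=sensors.state();print({k:s[k] for k in('t','tool_pos','eef_rot','gripper_width','force')})
for n in("top","side","wrist"):
    im=cams.read_camera(n);cv2.imwrite(f"pics/{n}0.png",im[:,:,::-1])
    c=cams.get_calibration(n);print(n,c)
E
```

```text
pics
{'t': 0.0, 'tool_pos': array([254.66760268, 597.68664802, 403.85634829]), 'eef_rot': array([-9.00965160e+01, -8.09740821e-03, -2.30745433e+01]), 'gripper_width': 88.1182646141727, 'force': array([ 0.59408378, -0.23538466,  0.12766582])}
top {'fx': 444.6150318492147, 'fy': 444.6150318492147, 'cx': 323.0542237807587, 'cy': 240.31318111419, 'R': array([[-0.01588057, -0.99980874, -0.01141416],
       [-0.99346911,  0.01706784, -0.11281766],
       [ 0.11299089,  0.00954801, -0.99355015]]), 't': array([   9.42855874,  634.24926077, 1018.08460473])}
side {'fx': 575.5969567250952, 'fy': 575.5969567250952, 'cx': 322.07658948181245, 'cy': 241.25081303535973, 'R': array([[ 0.86059945, -0.50926308,  0.00443963],
       [-0.37361201, -0.63724001, -0.67404691],
       [ 0.34609631,  0.5784257 , -0.7386752 ]]), 't': array([-535.49230017,  260.09564193, 1163.69731751])}
wrist {'fx': 383.7153372089581, 'fy': 383.7153372089581, 'cx': 321.1367003085096, 'cy': 240.07541229147614, 'R': array([[ 0.39193346,  0.9199923 , -0.00152661],
       [ 0.88939747, -0.37847408,  0.25637769],
       [ 0.23528772, -0.10184076, -0.96657547]]), 't': array([-649.64181256,  -36.0483363 ,  388.84428963])}
```

View pics/top0.png

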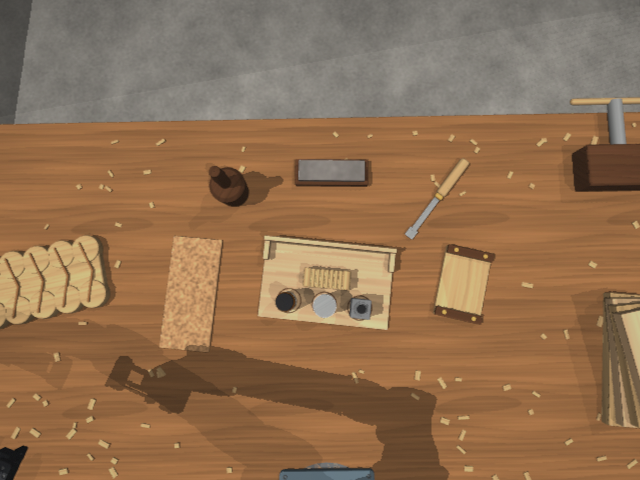

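View pics/side0.png

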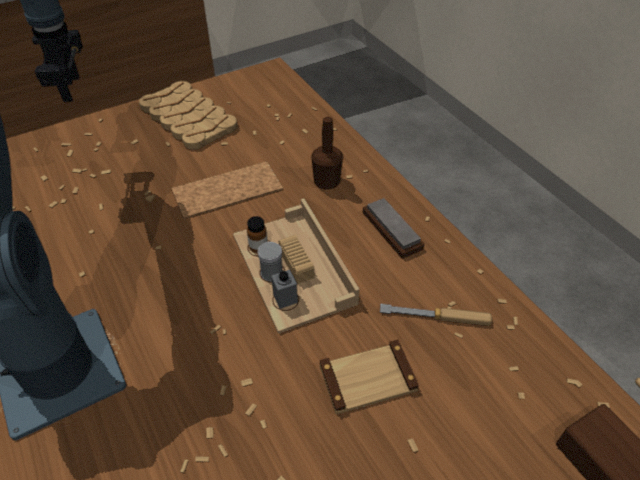

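```bash
python3 - <<'E'
from bench import finder
for cam in("top","side"):
  for l in "tin_center can_center jar_center block_center caddy board cradle mallet gouge stone".split():
    r=finder.recognise(l,cam)
    print(cam,l,[(round(d['p'],2),[round(v*(640,480)[i%2],1) for i,v in enumerate(d['box'])]) for d in r[:2]])
E
```

```text
top tin_center [(0.56, [312.4, 294.1, 337.0, 315.3])]
top can_center [(0.97, [352.5, 299.0, 369.0, 318.3])]
top jar_center [(0.78, [272.9, 292.5, 294.2, 313.1])]
top block_center [(0.56, [303.0, 271.4, 351.8, 293.4])]
top caddy [(0.92, [253.4, 235.2, 393.8, 330.7]), (0.27, [433.8, 243.3, 495.1, 326.1])]
top board [(0.64, [159.0, 233.9, 222.4, 352.8])]
top cradle [(0.9, [435.9, 244.2, 496.9, 323.7]), (0.65, [354.7, 300.0, 369.6, 320.6])]
top mallet [(0.57, [210.4, 168.0, 247.3, 210.1]), (0.57, [257.1, 233.8, 400.0, 332.2])]
top gouge [(0.81, [405.9, 156.6, 470.1, 236.2])]
top stone [(0.76, [294.5, 160.5, 368.2, 186.3])]
side tin_center [(0.61, [257.8, 243.6, 282.8, 281.7]), (0.49, [378.4, 303.6, 495.0, 325.4])]
side can_center [(0.76, [273.4, 270.4, 300.1, 307.5]), (0.73, [380.2, 303.6, 497.1, 327.3])]
side jar_center [(0.67, [244.9, 218.7, 269.7, 253.9])]
side block_center [(0.74, [278.5, 235.0, 316.2, 286.3])]
side caddy [(0.87, [234.7, 197.2, 363.2, 332.3])]
side board [(0.61, [171.7, 162.5, 284.1, 219.7])]
side cradle [(0.68, [321.0, 339.9, 418.6, 412.5])]
side mallet [(0.93, [315.1, 116.6, 342.4, 189.0])]
side gouge [(0.58, [378.1, 305.6, 494.7, 326.5])]
side stone []
```

```bash
python3 - <<'E'
import cv2
im=cv2.imread("pics/top0.png")
cv2.imwrite("pics/tz1.png",cv2.resize(im[225:345,250:410],(800,600),interpolation=cv2.INTER_CUBIC))
cv2.imwrite("pics/tz2.png",cv2.resize(im[230:356,140:240],(476,600),interpolation=cv2.INTER_CUBIC))
cv2.imwrite("pics/tz3.png",cv2.resize(im[235:335,425:505],(480,600),interpolation=cv2.INTER_CUBIC))
E
```

```text
(no output)
```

View pics/tz1.png

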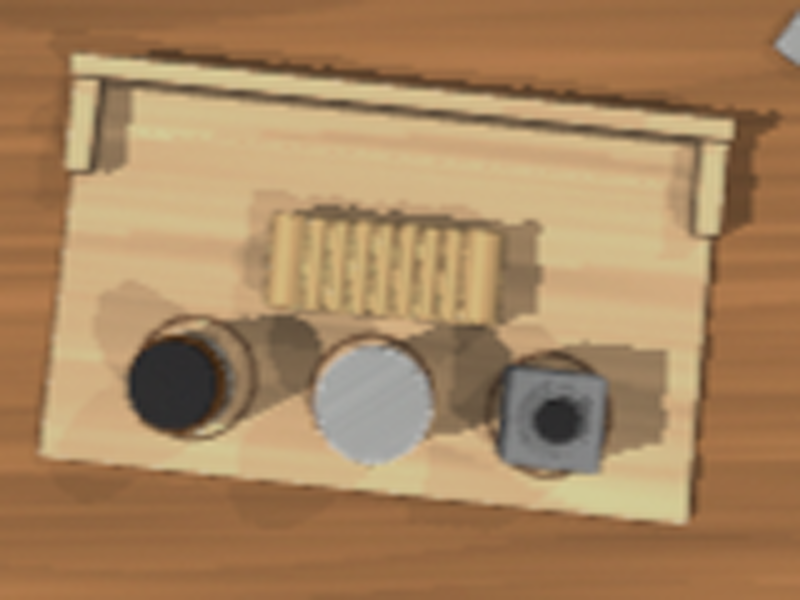

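View pics/tz2.png

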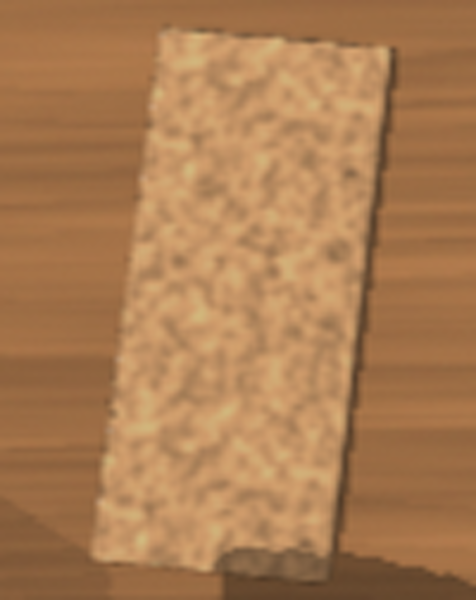

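View pics/tz3.png

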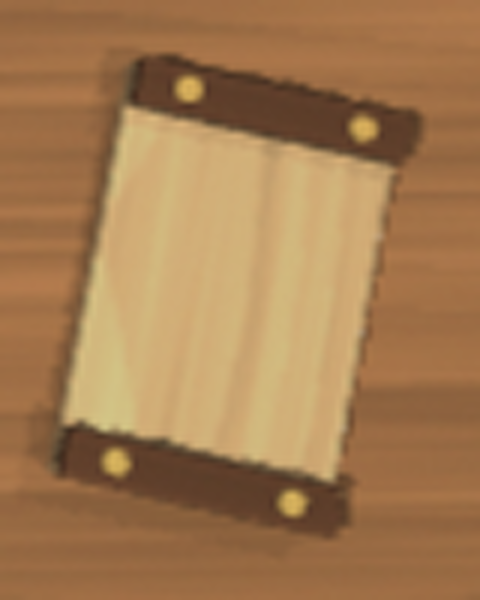

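View pics/wrist0.png

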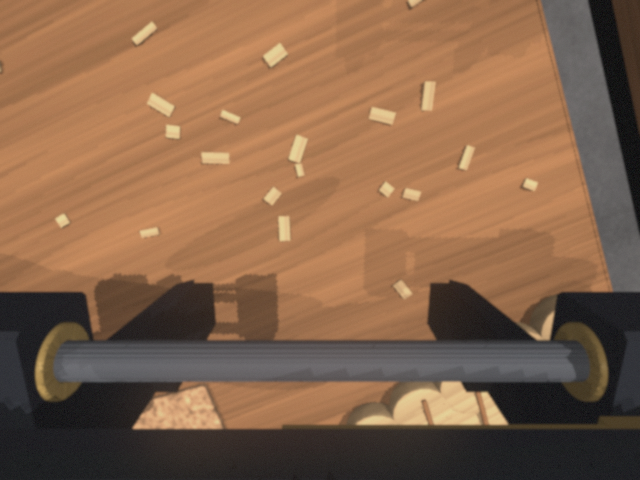

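```bash
cat > h.py <<'E'
import numpy as np, cv2
from scipy.optimize import least_squares
from scipy.spatial.transform import Rotation as Ro
def proj(c,X):
    X=np.atleast_2d(X); p=X@np.array(c['R']).T+np.array(c['t'])
    return np.c_[c['fx']*p[:,0]/p[:,2]+c['cx'],c['fy']*p[:,1]/p[:,2]+c['cy']]
def ray(c,uv,z):
    uv=np.atleast_2d(uv);R=np.array(c['R']);C=-R.T@np.array(c['t'])
    d=np.c_[(uv[:,0]-c['cx'])/c['fx'],(uv[:,1]-c['cy'])/c['fy'],np.ones(len(uv))]@R
    return C+d*((z-C[2])/d[:,2])[:,None]
def fit(c,loc,uv,x0):
    loc=np.array(loc,float);uv=np.array(uv,float)
    def w(p):
        a=np.radians(p[2]);return np.c_[loc[:,0]*np.cos(a)-loc[:,1]*np.sin(a)+p[0],loc[:,0]*np.sin(a)+loc[:,1]*np.cos(a)+p[1],loc[:,2]]
    r=least_squares(lambda p:(proj(c,w(p))-uv).ravel(),x0)
    return r.x,np.abs(r.fun).max()
E
python3 - <<'E'
from h import *
from bench import cams
c=cams.get_calibration("top")
def z(pts,s,o): return [((x+.5)/s-.5+o[0],(y+.5)/s-.5+o[1]) for x,y in pts]
cad=z([(40,458),(689,523),(73,55),(736,118)],5,(250,225))
print("caddy",fit(c,[(-95,155,12),(-95,-155,12),(95,155,58),(95,-155,58)],cad,[500,0,0]))
b=z([(162,30),(392,47),(328,580),(93,558)],4.76,(140,230))
print("board",fit(c,[(135,60,8),(135,-60,8),(-135,-60,8),(-135,60,8)],b,[500,300,0]))
cr=z([(126,107),(395,165),(138,57),(424,115),(60,475),(340,537)],6,(425,235))
print("cradle",fit(c,[(65,55,12),(65,-55,12),(85,55,26),(85,-55,26),(-85,55,12),(-85,-55,20)],cr,[500,-300,0]))
for n,p,zz in(("jar",(177,384),96),("tin",(373,404),92),("can",(557,420),98)): print(n,ray(c,z([p],5,(250,225)),zz))
bl=z([(272,210),(500,232),(494,323),(268,307)],5,(250,225));print("block",fit(c,[(22,55,57),(22,-55,57),(-22,-55,52),(-22,55,52)],bl,[500,0,0]))
cn=z([(505,367),(607,376),(598,472),(500,464)],5,(250,225));print("can",fit(c,[(22,22,82),(22,-22,82),(-22,-22,82),(-22,22,82)],cn,[500,0,0]))
for n,p in(("mallet",(228,190)),("gougetip",(410,232)),("stone",(331,173))):print(n,ray(c,[p],20))
E
```

```text
caddy (array([534.0526007 ,  -6.92172079,  -6.53737367]), np.float64(0.37032575749410057))
board (array([516.13460691, 319.74003986,  -6.11700317]), np.float64(0.864218743356588))
cradle (array([ 526.68635334, -334.50086085,  -12.9179546 ]), np.float64(0.9669384344950345))
jar [[493.53625506  84.32652495  96.        ]]
tin [[483.34761909  -1.82648134  92.        ]]
can [[475.35405277 -82.3503047   98.        ]]
block (array([544.17772566,  -7.25806696,  -5.46306218]), np.float64(1.421211566897))
can (array([474.90540455, -81.50464232,  -5.68240014]), np.float64(0.38720330280102644))
mallet [[763.87173929 229.44215193  20.        ]]
gougetip [[ 652.66909193 -210.43659978   20.        ]]
stone [[801.6420777  -22.98868111  20.        ]]
```

```bash
cat >> h.py <<'E'
def rel(target,psi,cmd=None):
    from bench import sensors
    s=sensors.state(); R=Ro.from_euler('xyz',s['eef_rot'],degrees=True)
    R1=Ro.from_euler('xyz',[-90,0,psi],degrees=True)
    tr=(R.inv()*R1).as_rotvec(degrees=True)/90
    sh=R.inv().apply(np.array(target)-s['tool_pos'])/400
    print("turn",tr.round(3).tolist(),"shift",sh.round(4).tolist(),"dist",round(float(np.linalg.norm(sh)*400),1))
E
python3 -c "
from h import *
rel([520,-5,400],-6.5)"
```

```text
turn [-0.0, -0.184, 0.0] shift [1.2008, 0.0118, -1.127] dist 658.7
```

Request:
arm_command(targets=[[[0,-0.05,0],[0.05,0,-0.047],1],[[0,-0.18,0],[0.98,0.01,-0.92],1],[[0,-0.18,0],[0.98,0.01,-0.92],1],[[0,-0.18,0],[0.98,0.01,-0.92],1],[[0,-0.18,0],[0.98,0.01,-0.92],1],[[0,-0.18,0],[0.98,0.01,-0.92],1],[[0,-0.18,0],[0.98,0.01,-0.92],1],[[0,-0.18,0],[0.98,0.01,-0.92],1],[[0,-0.18,0],[0.98,0.01,-0.92],1],[[0,-0.18,0],[0.98,0.01,-0.92],1],[[0,-0.18,0],[0.98,0.01,-0.92],1],[[0,-0.18,0],[0.98,0.01,-0.92],1]])

```text
t: 2.35
tool_pos: [472.8, 100.1, 401.1]
eef_rot: [-90.1, -0.1, -7.4]
force: [-0.0, -0.8, -0.2]
gripper_width: 88.5
```

```bash
python3 -c "
from h import *
rel([520,-5,400],-6.5)"
```

```text
turn [0.001, -0.01, 0.001] shift [0.1506, 0.0035, -0.2454] dist 115.2
```

Request:
arm_command(targets=[[[0,-0.01,0],[0.05,0,-0.08],1],[[0,-0.01,0],[0.1,0,-0.16],1],[[0,-0.01,0],[0.15,0,-0.245],1],[[0,-0.01,0],[0.15,0,-0.245],1],[[0,-0.01,0],[0.15,0,-0.245],1]])

```text
t: 2.85
tool_pos: [519.0, 1.4, 400.6]
eef_rot: [-90.0, 0.0, -6.0]
force: [-0.6, 1.1, 0.3]
gripper_width: 88.0
```

```bash
python3 - <<'E'
from bench import sensors,cams,finder
import cv2,pickle
s=sensors.state();print(s['tool_pos'],s['eef_rot'],s['t'])
c=cams.get_calibration("wrist");im=cams.read_camera("wrist");cv2.imwrite("pics/w1.png",im[:,:,::-1]);pickle.dump(c,open("w1.pkl","wb"))
for l in "tin_center can_center jar_center block_center".split():
    r=finder.recognise(l,"wrist")
    print(l,[(round(d['p'],2),[round(v*(640,480)[i%2],1) for i,v in enumerate(d['box'])]) for d in r[:2]])
E
```

```text
[519.03668809   1.42257323 400.62501153] [-8.99795254e+01  1.58357048e-02 -6.04696903e+00] 2.85
tin_center [(0.86, [276.2, 146.1, 350.0, 216.5])]
can_center [(0.97, [180.5, 149.8, 251.8, 207.5])]
jar_center [(0.9, [383.5, 147.3, 458.6, 211.8])]
block_center [(0.81, [252.3, 209.8, 376.4, 272.6]), (0.51, [180.2, 148.1, 250.3, 207.7])]
```

View pics/w1.png

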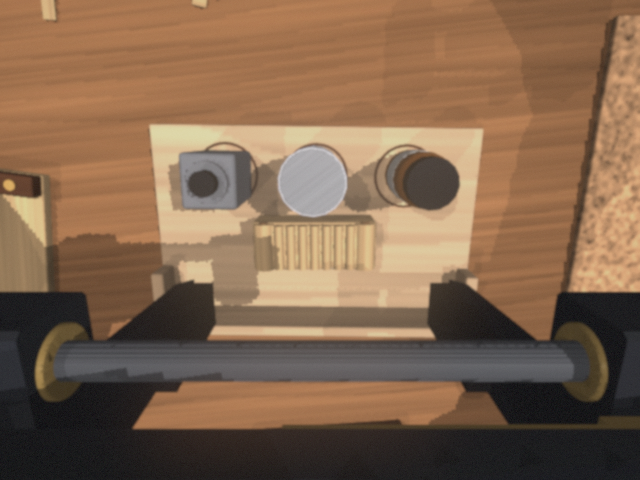

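```bash
python3 - <<'E'
from h import *;import pickle
c=pickle.load(open("w1.pkl","rb"))
for n,p,zz in(("jar",(429.5,182),96),("tin",(313,181),92),("can",(203,183.5),98)): print(n,ray(c,[p],zz))
print(fit(c,[(-95,155,12),(-95,-155,12)],[(482,129),(150,125)],[534,-7,-6]))
print("block",fit(c,[(-22,-55,49),(-22,55,49),],[(255,222),(374.5,222)],[534,-7,-6]))
im=cv2.imread("pics/w1.png")
cv2.imwrite("pics/w1z.png",cv2.resize(im[110:300,140:490],None,fx=2.28,fy=2.28,interpolation=cv2.INTER_CUBIC))
E
```

```text
jar [[493.95033467  84.83890425  96.        ]]
tin [[484.58115919  -0.70456423  92.        ]]
can [[477.27341277 -80.94346685  98.        ]]
(array([538.5555705 ,  -5.92698745,  -6.70367894]), np.float64(2.082947847417472))
block (array([546.94755815,  -6.84769303,  -6.03635217]), np.float64(2.519387834184954))
```

View pics/w1z.png

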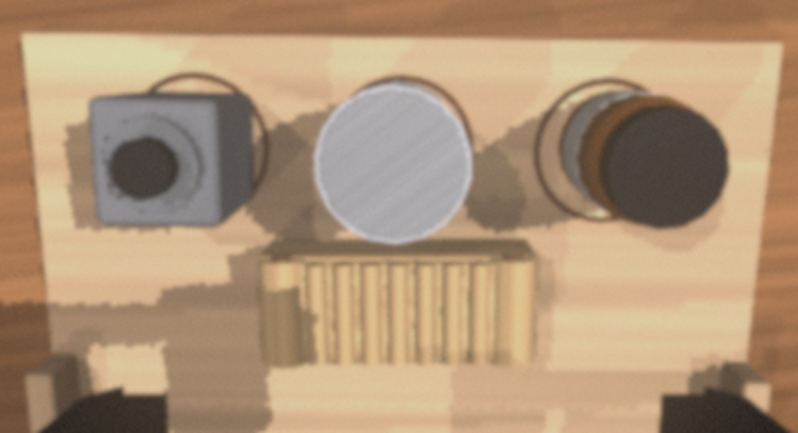

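```bash
python3 -c "
from h import *
rel([493.7,84.6,300],-6);rel([493.7,84.6,207],-6);rel([493.7,84.6,325],-6);rel([596,310,325],-6)"
```

```text
turn [-0.0, 0.002, -0.0] shift [-0.083, 0.2519, 0.197] dist 132.2
turn [-0.0, 0.002, -0.0] shift [-0.0829, 0.4844, 0.1969] dist 211.8
turn [-0.0, 0.002, -0.0] shift [-0.083, 0.1894, 0.1971] dist 114.3
turn [-0.0, 0.002, -0.0] shift [0.1141, 0.1897, 0.7837] dist 325.7
```

Request:
arm_command(targets=[[[0,0,0],[-0.03,0.08,0.07],0.78],[[0,0,0],[-0.06,0.16,0.14],0.78],[[0,0,0],[-0.083,0.22,0.197],0.78],[[0,0,0],[-0.083,0.252,0.197],0.78],[[0,0,0],[-0.083,0.252,0.197],0.78],[[0,0,0],[-0.083,0.252,0.197],0.78]])

```text
t: 3.7
tool_pos: [494.7, 82.5, 300.5]
eef_rot: [-90.0, -0.0, -6.0]
force: [-0.1, -0.4, 0.3]
gripper_width: 68.6
```

```bash
python3 - <<'E'
from h import *
from bench import cams
c=cams.get_calibration("wrist")
im=cams.read_camera("wrist");cv2.imwrite("pics/w2.png",im[:,:,::-1])
rel([493.7,84.6,207],-6)
print(proj(c,[[493.7,84.6,96]]))
E
```

```text
turn [-0.0, -0.001, 0.001] shift [-0.0041, 0.2347, 0.0055] dist 93.9
[[324.82747901 267.65330756]]
```

View pics/w2.png

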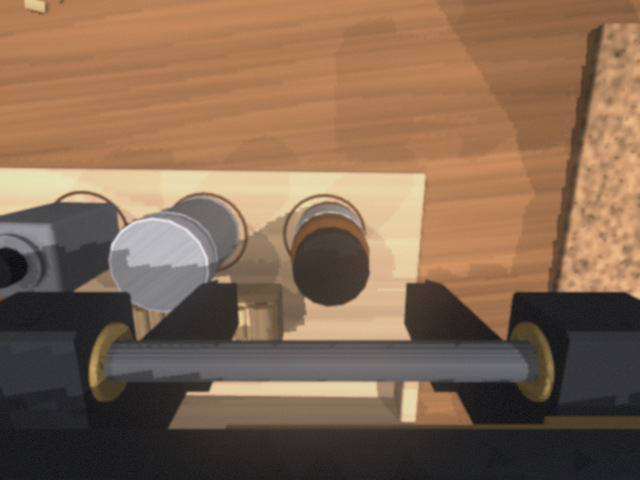

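Request:
arm_command(targets=[[[0,0,0],[-0.004,0.05,0.009],0.78],[[0,0,0],[-0.004,0.1,0.009],0.78],[[0,0,0],[-0.004,0.15,0.009],0.78],[[0,0,0],[-0.004,0.2,0.009],0.78],[[0,0,0],[-0.004,0.235,0.009],0.78],[[0,0,0],[-0.004,0.235,0.009],0.78],[[0,0,0],[-0.004,0.235,0.009],0.4],[[0,0,0],[-0.004,0.235,0.009],0.2],[[0,0,0],[-0.004,0.235,0.009],0.2],[[0,0,0],[-0.004,0.235,0.009],0.2],[[0,0,0],[-0.004,0.235,0.009],0.2]])

```text
t: 4.85
tool_pos: [493.5, 87.1, 206.8]
eef_rot: [-90.0, -0.1, -6.0]
force: [-0.1, -0.4, 6.6]
gripper_width: 45.0
```

```bash
python3 - <<'E'
from h import *
from bench import cams,sensors
im=cams.read_camera("wrist");cv2.imwrite("pics/w3.png",im[:,:,::-1])
s=sensors.state();print(s['tool_pos'],s['eef_rot'],s['gripper_width'],s['force'])
E
```

```text
[493.47261697  87.07232882 206.78187917] [-8.99609489e+01 -8.63128944e-02 -5.96700014e+00] 45.29254174402579 [-1.07667474  0.75464773  7.67947476]
```

View pics/w3.png

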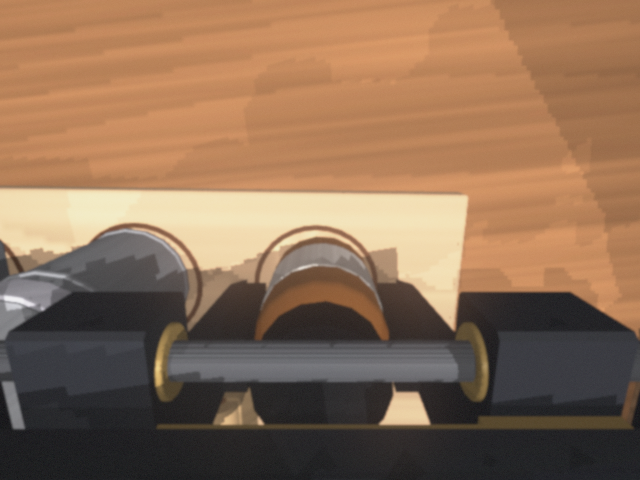

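```bash
python3 -c "
from h import *
rel([493.5,87,320],-6);rel([595.7,311.2,320],-6);rel([595.7,311.2,203.3],-6)"
```

```text
turn [-0.0, 0.0, 0.001] shift [0.0005, -0.283, 0.0] dist 113.2
turn [-0.0, 0.0, 0.001] shift [0.1964, -0.2824, 0.584] dist 271.1
turn [-0.0, 0.0, 0.001] shift [0.1959, 0.0094, 0.5838] dist 246.4
```

Request:
arm_command(targets=[[[0,0,0],[0,-0.02,0],0.2],[[0,0,0],[0,-0.08,0],0.2],[[0,0,0],[0,-0.15,0],0.2],[[0,0,0],[0,-0.22,0],0.2],[[0,0,0],[0.01,-0.27,0.03],0.2],[[0,0,0],[0.04,-0.282,0.11],0.2],[[0,0,0],[0.07,-0.282,0.21],0.2],[[0,0,0],[0.105,-0.282,0.31],0.2],[[0,0,0],[0.14,-0.282,0.41],0.2],[[0,0,0],[0.17,-0.282,0.5],0.2],[[0,0,0],[0.19,-0.282,0.56],0.2],[[0,0,0],[0.196,-0.282,0.584],0.2]])

```text
t: 6.1
tool_pos: [594.9, 313.9, 318.3]
eef_rot: [-90.0, 0.0, -5.8]
force: [-0.0, 0.4, -3.8]
gripper_width: 45.1
```

```bash
python3 - <<'E'
from h import *
from bench import cams,sensors
im=cams.read_camera("wrist");cv2.imwrite("pics/w4.png",im[:,:,::-1])
im=cams.read_camera("side");cv2.imwrite("pics/s4.png",im[:,:,::-1])
s=sensors.state();print(s['tool_pos'],s['gripper_width'],s['force'])
rel([595.7,311.2,204],-6)
E
```

```text
[594.72459275 311.91054141 318.25218249] 45.230513474673124 [ 0.10712454 -0.02791902 -2.84155566]
turn [0.0, 0.001, -0.001] shift [0.0029, 0.2856, -0.0014] dist 114.3
```

View pics/s4.png

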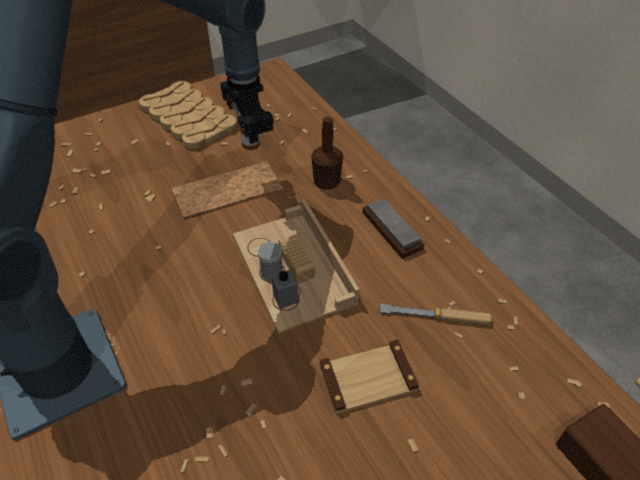

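View pics/w4.png

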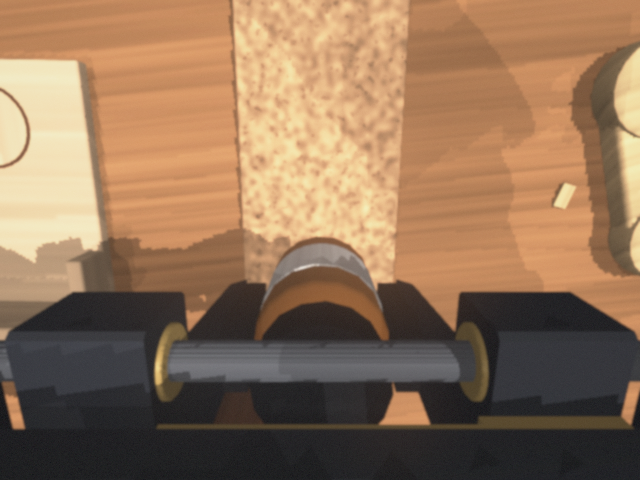

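Request:
arm_command(targets=[[[0,0,0],[0,0.05,-0.001],0.2],[[0,0,0],[0,0.11,-0.001],0.2],[[0,0,0],[0.001,0.17,-0.001],0.2],[[0,0,0],[0.003,0.22,-0.001],0.2],[[0,0,0],[0.003,0.255,-0.001],0.2],[[0,0,0],[0.003,0.275,-0.001],0.2],[[0,0,0],[0.003,0.285,-0.001],0.2],[[0,0,0],[0.003,0.285,-0.001],0.2],[[0,0,0],[0.003,0.285,-0.001],0.2]])

```text
t: 7.1
tool_pos: [596.8, 310.6, 205.6]
eef_rot: [-90.0, -0.1, -6.0]
force: [0.8, -0.0, -2.4]
gripper_width: 45.2
```

```bash
python3 - <<'E'
from h import *
from bench import cams,sensors
im=cams.read_camera("side");cv2.imwrite("pics/s5.png",im[80:260,140:380,::-1])
s=sensors.state();print(s['tool_pos'],s['eef_rot'],s['gripper_width'],s['force'])
E
```

```text
[596.82214247 310.66998444 205.69372814] [-8.99514181e+01 -7.35478337e-02 -5.97809996e+00] 45.06918213256169 [ 0.33519475 -0.46796145 -3.10864155]
```

View pics/s5.png

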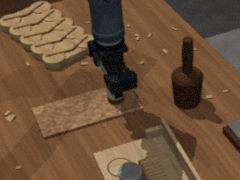

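Request:
arm_command(targets=[[[0,0,0],[0,0.003,0],0.2],[[0,0,0],[0,0.005,0],0.2],[[0,0,0],[0,0.006,0],0.2],[[0,0,0],[0,0.006,0],0.2]])

```text
t: 7.55
tool_pos: [596.6, 310.6, 202.9]
eef_rot: [-90.0, -0.0, -6.0]
force: [-1.9, -1.9, 2.9]
gripper_width: 45.1
```

Request:
arm_command(targets=[[[0,0,0],[0,0,0],0.6],[[0,0,0],[0,0,0],0.78],[[0,0,0],[0,0,0],0.78],[[0,0,0],[0,-0.02,0],0.78],[[0,0,0],[0,-0.07,0],0.78],[[0,0,0],[0,-0.14,0],0.78],[[0,0,0],[0,-0.22,0],0.78],[[0,0,0],[0,-0.28,0],0.78],[[0,0,0],[0,-0.3,0],0.78],[[0,0,0],[0,-0.3,0],0.78]])

```text
t: 8.55
tool_pos: [596.8, 310.7, 323.7]
eef_rot: [-89.9, -0.1, -6.0]
force: [0.8, 0.8, -0.7]
gripper_width: 68.7
```

```bash
python3 - <<'E'
from h import *
from bench import cams,sensors
im=cams.read_camera("wrist");cv2.imwrite("pics/w6.png",im[:,:,::-1])
s=sensors.state();print(s['tool_pos'],s['eef_rot'],s['gripper_width'],s['force'])
rel([484.3,-1,310],-6)
E
```

```text
[596.29427062 310.46878154 322.13978472] [-8.99951596e+01 -4.99769880e-03 -5.97276408e+00] 68.6472944905843 [-1.01188314  0.13507103  0.04485078]
turn [-0.0, 0.0, 0.0] shift [-0.1974, 0.0303, -0.8036] dist 331.2
```

View pics/w6.png

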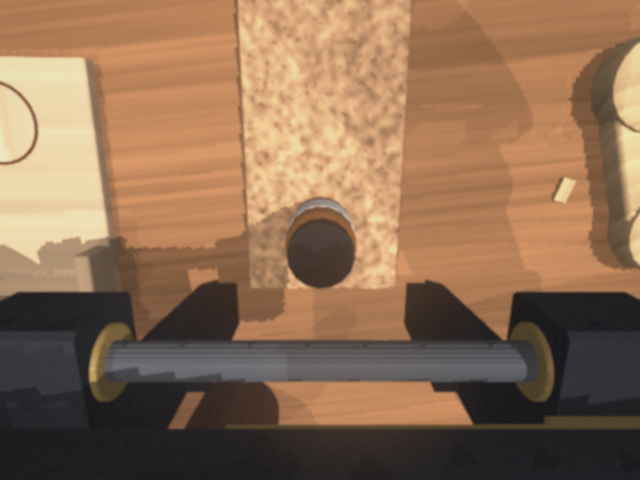

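Request:
arm_command(targets=[[[0,0,0],[-0.02,0,-0.08],0.78],[[0,0,0],[-0.05,0,-0.19],0.78],[[0,0,0],[-0.075,0,-0.31],0.78],[[0,0,0],[-0.105,0,-0.43],0.78],[[0,0,0],[-0.135,0,-0.55],0.78],[[0,0,0],[-0.16,0,-0.66],0.78],[[0,0,0],[-0.19,0.01,-0.76],0.78],[[0,0,0],[-0.197,0.03,-0.804],0.78],[[0,0,0],[-0.197,0.03,-0.804],0.78],[[0,0,0],[-0.197,0.03,-0.804],0.78],[[0,0,0],[-0.197,0.03,-0.804],0.78]])

```text
t: 9.7
tool_pos: [485.0, 0.5, 310.1]
eef_rot: [-90.0, 0.0, -5.9]
force: [0.8, 0.5, 0.7]
gripper_width: 68.8
```

```bash
python3 - <<'E'
from h import *
from bench import cams,sensors
c=cams.get_calibration("wrist")
im=cams.read_camera("wrist");cv2.imwrite("pics/w7.png",im[:,:,::-1])
s=sensors.state();print(s['tool_pos'],s['eef_rot'],s['gripper_width'])
print(proj(c,[[484.3,-1,92],[476.3,-82,98]]))
rel([484.3,-1,207],-6)
im=cams.read_camera("top");cv2.imwrite("pics/t7.png",cv2.resize(im[225:365,140:410,::-1],None,fx=2.9,fy=2.9))
E
```

```text
[4.85040041e+02 4.52137751e-01 3.10196973e+02] [-8.99703604e+01 -1.33535709e-03 -5.83452471e+00] 68.45332865893403
[[317.72901051 261.04893305]
 [163.18392516 265.11533631]]
turn [-0.0, 0.002, 0.0] shift [-0.0015, 0.258, -0.0039] dist 103.2
```

View pics/w7.png

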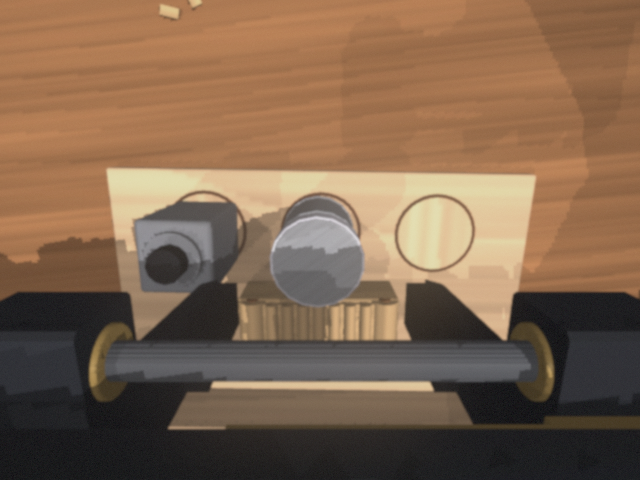

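View pics/t7.png

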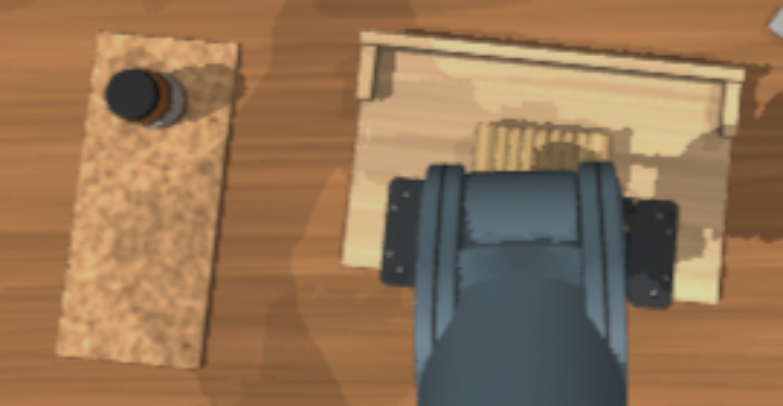

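Request:
arm_command(targets=[[[0,0,0],[-0.001,0.05,-0.004],0.78],[[0,0,0],[-0.001,0.1,-0.004],0.78],[[0,0,0],[-0.001,0.16,-0.004],0.78],[[0,0,0],[-0.001,0.21,-0.004],0.78],[[0,0,0],[-0.001,0.25,-0.004],0.78],[[0,0,0],[-0.001,0.258,-0.004],0.78],[[0,0,0],[-0.001,0.258,-0.004],0.78],[[0,0,0],[-0.001,0.258,-0.004],0.4],[[0,0,0],[-0.001,0.258,-0.004],0.2],[[0,0,0],[-0.001,0.258,-0.004],0.2],[[0,0,0],[-0.001,0.258,-0.004],0.2],[[0,0,0],[-0.001,0.258,-0.004],0.2]])

```text
t: 11.0
tool_pos: [484.5, -2.5, 207.9]
eef_rot: [-90.0, -0.1, -6.0]
force: [-1.2, 0.9, 7.2]
gripper_width: 49.5
```

```bash
python3 - <<'E'
from h import *
from bench import cams,sensors
im=cams.read_camera("wrist");cv2.imwrite("pics/w8.png",im[:,:,::-1])
s=sensors.state();print(s['tool_pos'],s['eef_rot'],s['gripper_width'],s['force'])
rel([484.3,-1,320],-6)
rel([516,320,320],-6)
rel([516,320,206],-6)
E
```

```text
[484.4762947   -2.44697054 207.88886271] [-8.99652603e+01 -8.20994699e-02 -5.96391851e+00] 49.83215742388871 [-0.40869165  2.07569642  7.19942744]
turn [-0.0, 0.0, 0.001] shift [-0.0004, -0.2803, 0.0037] dist 112.1
turn [-0.0, 0.0, 0.001] shift [-0.005, -0.2798, 0.8101] dist 342.8
turn [-0.0, 0.0, 0.001] shift [-0.0054, 0.0052, 0.8099] dist 324.0
```

View pics/w8.png

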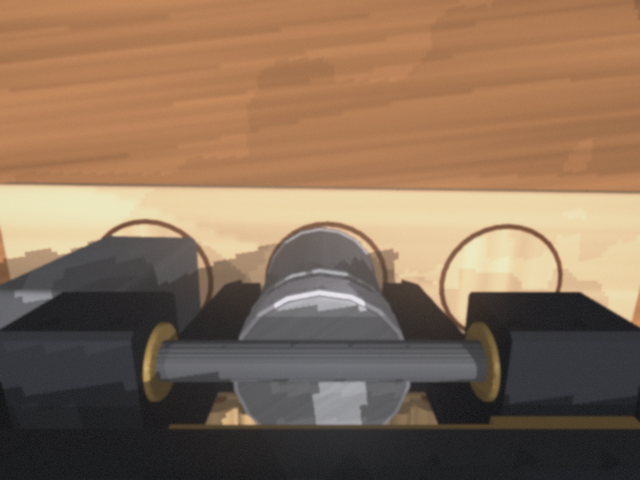

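Request:
arm_command(targets=[[[0,0,0],[0,-0.02,0],0.2],[[0,0,0],[0,-0.08,0],0.2],[[0,0,0],[0,-0.15,0],0.2],[[0,0,0],[0,-0.22,0.01],0.2],[[0,0,0],[0,-0.27,0.05],0.2],[[0,0,0],[0,-0.28,0.15],0.2],[[0,0,0],[0,-0.28,0.26],0.2],[[0,0,0],[0,-0.28,0.38],0.2],[[0,0,0],[-0.003,-0.28,0.5],0.2],[[0,0,0],[-0.005,-0.28,0.62],0.2],[[0,0,0],[-0.005,-0.28,0.74],0.2],[[0,0,0],[-0.005,-0.28,0.81],0.2]])

```text
t: 12.25
tool_pos: [514.6, 324.1, 319.3]
eef_rot: [-89.9, 0.0, -5.8]
force: [-0.3, -0.1, -2.5]
gripper_width: 49.7
```

Request:
arm_command(targets=[[[0,0,0],[0,0,0],0.2],[[0,0,0],[0,0,0],0.2]])

```text
t: 12.45
tool_pos: [515.3, 319.7, 318.9]
eef_rot: [-90.1, 0.0, -5.9]
force: [0.9, -1.7, -2.3]
gripper_width: 49.4
```

```bash
python3 - <<'E'
from h import *
from bench import cams,sensors
im=cams.read_camera("wrist");cv2.imwrite("pics/w9.png",im[:,:,::-1])
s=sensors.state();print(s['tool_pos'],s['eef_rot'],s['gripper_width'],s['force'])
rel([516,320,206],-6)
E
```

```text
[515.6717413  318.45856606 318.90568138] [-9.01058072e+01  2.86092420e-02 -6.02952550e+00] 49.241612320822526 [-0.21840952 -0.50669942 -2.60551492]
turn [0.001, -0.0, -0.0] shift [0.0006, 0.2823, 0.0044] dist 112.9
```

View pics/w9.png

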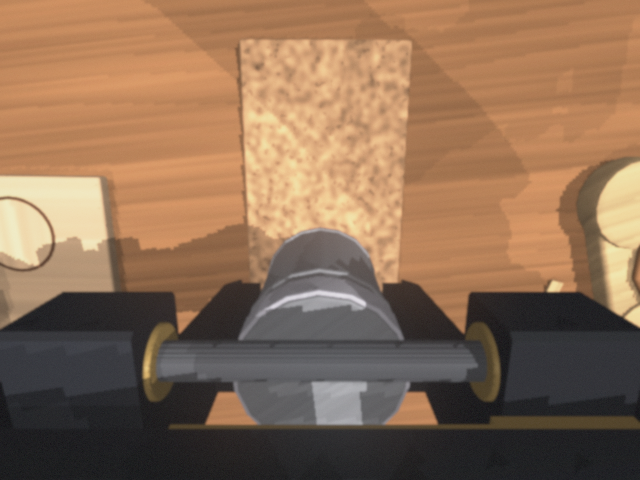

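Request:
arm_command(targets=[[[0,0,0],[0,0.05,0.001],0.2],[[0,0,0],[0,0.11,0.002],0.2],[[0,0,0],[0,0.17,0.003],0.2],[[0,0,0],[0,0.22,0.003],0.2],[[0,0,0],[0,0.255,0.003],0.2],[[0,0,0],[0,0.272,0.003],0.2],[[0,0,0],[0,0.28,0.003],0.2],[[0,0,0],[0,0.283,0.003],0.2],[[0,0,0],[0,0.286,0.003],0.2],[[0,0,0],[0,0.286,0.003],0.2]])

```text
t: 13.5
tool_pos: [516.1, 321.1, 205.3]
eef_rot: [-90.0, -0.0, -6.0]
force: [0.0, 0.2, -3.8]
gripper_width: 48.9
```

Request:
arm_command(targets=[[[0,0,0],[0,0.003,0],0.2],[[0,0,0],[0,0.005,0],0.2],[[0,0,0],[0,0.005,0],0.2]])

```text
t: 13.8
tool_pos: [516.2, 321.2, 203.9]
eef_rot: [-90.0, -0.0, -6.0]
force: [-2.5, -1.2, 7.5]
gripper_width: 49.4
```

Contact made; release and rise.

Request:
arm_command(targets=[[[0,0,0],[0,0,0],0.65],[[0,0,0],[0,0,0],0.78],[[0,0,0],[0,0,0],0.78],[[0,0,0],[0,-0.02,0],0.78],[[0,0,0],[0,-0.07,0],0.78],[[0,0,0],[0,-0.14,0],0.78],[[0,0,0],[0,-0.22,0],0.78],[[0,0,0],[0,-0.28,0],0.78],[[0,0,0],[0,-0.29,0],0.78],[[0,0,0],[0,-0.29,0],0.78]])

```text
t: 14.8
tool_pos: [516.0, 321.0, 319.5]
eef_rot: [-89.9, -0.1, -6.0]
force: [-0.7, 0.3, 0.2]
gripper_width: 68.9
```

```bash
python3 - <<'E'
from h import *
rel([476.3,-82,310],-6)
E
```

```text
turn [-0.001, 0.0, 0.001] shift [0.0062, 0.0226, -1.0124] dist 405.1
```

Request:
arm_command(targets=[[[0,0,0],[0,0,-0.06],0.78],[[0,0,0],[0,0,-0.16],0.78],[[0,0,0],[0,0,-0.28],0.78],[[0,0,0],[0,0,-0.4],0.78],[[0,0,0],[0,0,-0.52],0.78],[[0,0,0],[0,0,-0.64],0.78],[[0,0,0],[0,0,-0.76],0.78],[[0,0,0],[0.006,0.01,-0.88],0.78],[[0,0,0],[0.006,0.02,-0.97],0.78],[[0,0,0],[0.006,0.02,-0.995],0.78],[[0,0,0],[0.006,0.02,-0.995],0.78],[[0,0,0],[0.006,0.02,-0.995],0.78]])

```text
t: 16.0
tool_pos: [476.9, -73.7, 310.2]
eef_rot: [-90.0, 0.1, -5.9]
force: [0.7, 0.8, -0.4]
gripper_width: 68.6
```

```bash
python3 - <<'E'
from h import *
from bench import cams,sensors
c=cams.get_calibration("wrist")
im=cams.read_camera("wrist");cv2.imwrite("pics/w10.png",im[:,:,::-1])
s=sensors.state();print(s['tool_pos'],s['eef_rot'],s['gripper_width'])
print(proj(c,[[476.3,-82,98]]))
rel([476.3,-82,207],-6)
im=cams.read_camera("top");cv2.imwrite("pics/t10.png",cv2.resize(im[225:365,140:410,::-1],None,fx=2.9,fy=2.9))
E
```

```text
[477.03133697 -73.25782578 310.33318895] [-8.99541693e+01  4.00251044e-02 -5.82210239e+00] 68.86790013858949
[[304.70352343 266.32301813]]
turn [-0.001, 0.002, -0.0] shift [0.0006, 0.2583, -0.0221] dist 103.7
```

View pics/w10.png

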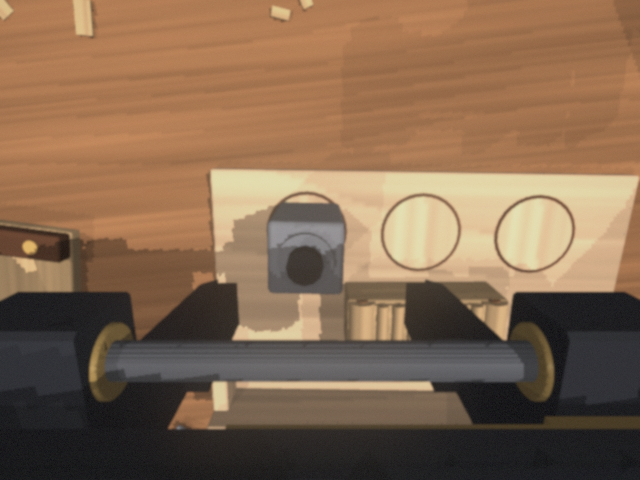

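View pics/t10.png

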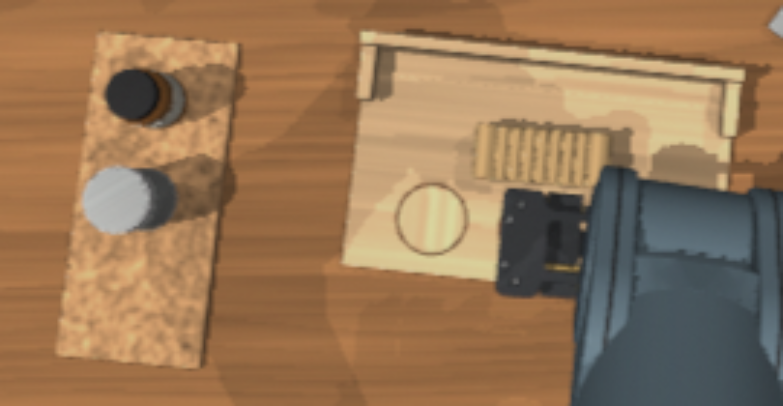

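Request:
arm_command(targets=[[[0,0,0],[0,0.05,-0.022],0.78],[[0,0,0],[0,0.1,-0.022],0.78],[[0,0,0],[0,0.16,-0.022],0.78],[[0,0,0],[0,0.21,-0.022],0.78],[[0,0,0],[0,0.25,-0.022],0.78],[[0,0,0],[0,0.258,-0.022],0.78],[[0,0,0],[0,0.258,-0.022],0.78],[[0,0,0],[0,0.258,-0.022],0.4],[[0,0,0],[0,0.258,-0.022],0.2],[[0,0,0],[0,0.258,-0.022],0.2],[[0,0,0],[0,0.258,-0.022],0.2],[[0,0,0],[0,0.258,-0.022],0.2]])

```text
t: 17.3
tool_pos: [476.2, -83.7, 208.1]
eef_rot: [-90.0, -0.1, -6.0]
force: [-1.4, 1.9, 6.4]
gripper_width: 43.6
```

```bash
python3 - <<'E'
from h import *
from bench import cams,sensors
im=cams.read_camera("wrist");cv2.imwrite("pics/w11.png",im[:,:,::-1])
s=sensors.state();print(s['tool_pos'],s['eef_rot'],s['gripper_width'],s['force'])
rel([476.3,-82,320],-6)
rel([436.6,328.3,320],-6)
E
```

```text
[476.2261335  -83.66253048 208.14591699] [-8.99719816e+01 -5.19333768e-02 -5.96962290e+00] 43.73405914811565 [-1.38639717  1.46853058  6.96459304]
turn [-0.0, 0.0, 0.001] shift [0.0, -0.2796, 0.0043] dist 111.9
turn [-0.0, 0.0, 0.001] shift [-0.2054, -0.2793, 1.0142] dist 428.7
```

View pics/w11.png

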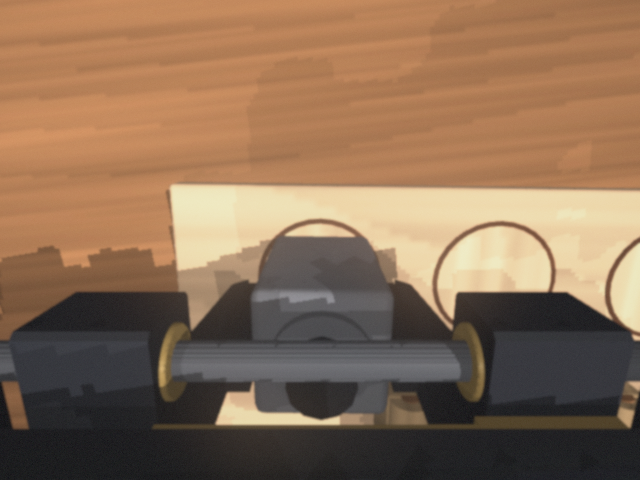

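Request:
arm_command(targets=[[[0,0,0],[0,-0.03,0],0.2],[[0,0,0],[0,-0.1,0],0.2],[[0,0,0],[0,-0.19,0],0.2],[[0,0,0],[0,-0.26,0.02],0.2],[[0,0,0],[-0.01,-0.28,0.09],0.2],[[0,0,0],[-0.04,-0.28,0.2],0.2],[[0,0,0],[-0.06,-0.28,0.32],0.2],[[0,0,0],[-0.09,-0.28,0.44],0.2],[[0,0,0],[-0.11,-0.28,0.56],0.2],[[0,0,0],[-0.14,-0.28,0.68],0.2],[[0,0,0],[-0.16,-0.28,0.79],0.2],[[0,0,0],[-0.18,-0.28,0.87],0.2]])

```text
t: 18.55
tool_pos: [439.5, 272.7, 320.1]
eef_rot: [-90.0, -0.0, -5.8]
force: [1.0, -1.0, -3.7]
gripper_width: 43.9
```

Request:
arm_command(targets=[[[0,0,0],[-0.01,0,0.05],0.2],[[0,0,0],[-0.02,0,0.1],0.2],[[0,0,0],[-0.025,0,0.14],0.2],[[0,0,0],[-0.025,0,0.144],0.2],[[0,0,0],[-0.025,0,0.144],0.2],[[0,0,0],[-0.025,0,0.144],0.2]])

```text
t: 19.15
tool_pos: [437.0, 326.6, 319.5]
eef_rot: [-90.1, 0.0, -6.1]
force: [0.1, -0.7, -2.4]
gripper_width: 43.8
```

```bash
python3 - <<'E'
from h import *
from bench import cams,sensors
im=cams.read_camera("wrist");cv2.imwrite("pics/w12.png",im[:,:,::-1])
s=sensors.state();print(s['tool_pos'],s['eef_rot'],s['gripper_width'],s['force'])
rel([436.6,328.3,206],-6)
E
```

```text
[436.97547001 326.61151231 319.48600444] [-9.00582089e+01  8.94123455e-04 -6.08485699e+00] 43.89709201224665 [-0.48580247 -0.02022043 -4.11725306]
turn [0.001, -0.001, -0.0] shift [-0.0014, 0.2837, 0.0044] dist 113.5
```

View pics/w12.png

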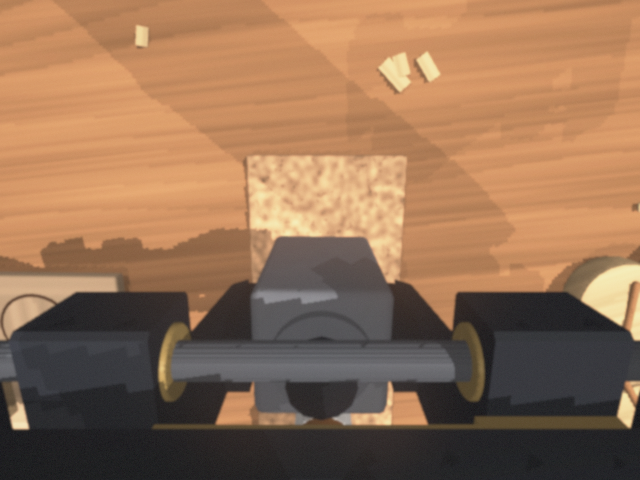

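Request:
arm_command(targets=[[[0,0,0],[0,0.05,0.001],0.2],[[0,0,0],[0,0.11,0.002],0.2],[[0,0,0],[0,0.17,0.002],0.2],[[0,0,0],[0,0.22,0.002],0.2],[[0,0,0],[0,0.255,0.002],0.2],[[0,0,0],[0,0.275,0.002],0.2],[[0,0,0],[0,0.282,0.002],0.2],[[0,0,0],[0,0.286,0.002],0.2],[[0,0,0],[0,0.288,0.002],0.2],[[0,0,0],[0,0.288,0.002],0.2]])

```text
t: 20.2
tool_pos: [436.9, 329.0, 204.9]
eef_rot: [-90.0, -0.0, -6.0]
force: [-0.4, -0.1, -2.7]
gripper_width: 43.6
```

Request:
arm_command(targets=[[[0,0,0],[0,0.003,0],0.2],[[0,0,0],[0,0.004,0],0.2],[[0,0,0],[0,0.004,0],0.2]])

```text
t: 20.5
tool_pos: [437.0, 329.1, 204.2]
eef_rot: [-90.0, -0.0, -6.0]
force: [-3.4, -2.2, 10.6]
gripper_width: 43.7
```

Request:
arm_command(targets=[[[0,0,0],[0,0,0],0.6],[[0,0,0],[0,0,0],0.78],[[0,0,0],[0,0,0],0.78],[[0,0,0],[0,-0.02,0],0.78],[[0,0,0],[0,-0.07,0],0.78],[[0,0,0],[0,-0.14,0],0.78],[[0,0,0],[0,-0.22,0],0.78],[[0,0,0],[0,-0.28,0],0.78],[[0,0,0],[0,-0.29,0],0.78],[[0,0,0],[0,-0.29,0],0.78]])

```text
t: 21.5
tool_pos: [436.8, 329.0, 319.6]
eef_rot: [-89.9, -0.1, -6.0]
force: [0.2, 0.2, -0.3]
gripper_width: 69.0
```

```bash
python3 - <<'E'
from h import *
from bench import sensors
print(sensors.state()['q'])
rel([544,-7,330],-95.5)
E
```

```text
[-46.04520994  27.13354611   5.58894813 108.26007886  -3.62793697
  44.67152726  45.53283011]
turn [-0.001, 0.995, -0.0] shift [0.354, -0.0268, -0.8074] dist 352.8
```

Request:
arm_command(targets=[[[0,0.09,0],[0.02,-0.027,-0.05],1],[[0,0.18,0],[0.05,-0.027,-0.12],1],[[0,0.27,0],[0.09,-0.027,-0.2],1],[[0,0.36,0],[0.125,-0.027,-0.28],1],[[0,0.45,0],[0.16,-0.027,-0.36],1],[[0,0.54,0],[0.195,-0.027,-0.44],1],[[0,0.63,0],[0.23,-0.027,-0.52],1],[[0,0.72,0],[0.265,-0.027,-0.6],1],[[0,0.81,0],[0.3,-0.027,-0.68],1],[[0,0.9,0],[0.33,-0.027,-0.75],1],[[0,0.96,0],[0.35,-0.027,-0.8],1],[[0,0.995,0],[0.354,-0.027,-0.807],1]])

```text
t: 22.7
tool_pos: [543.7, -10.3, 328.4]
eef_rot: [-90.1, -0.2, -96.0]
force: [0.7, 0.2, -0.1]
gripper_width: 88.3
```

Request:
arm_command(targets=[[[0,0,0],[0,0,0],1],[[0,0,0],[0,0,0],1]])

```text
t: 22.9
tool_pos: [543.5, -6.4, 328.5]
eef_rot: [-90.1, -0.0, -95.4]
force: [0.1, 0.4, 0.2]
gripper_width: 88.4
```

```bash
python3 - <<'E'
from h import *
import pickle
from bench import cams,sensors
c=cams.get_calibration("wrist");pickle.dump(c,open("w13.pkl","wb"))
im=cams.read_camera("wrist");cv2.imwrite("pics/w13.png",im[:,:,::-1])
s=sensors.state();print(s['tool_pos'],s['eef_rot'],s['gripper_width'],s['q'][6])
im=cams.read_camera("top");cv2.imwrite("pics/t13.png",cv2.resize(im[225:365,140:410,::-1],None,fx=2.9,fy=2.9))
E
```

```text
[543.52455381  -6.181809   328.7333669 ] [-9.00890793e+01 -1.06840565e-02 -9.53816015e+01] 88.33305620065875 8.218908391637445
```

View pics/w13.png

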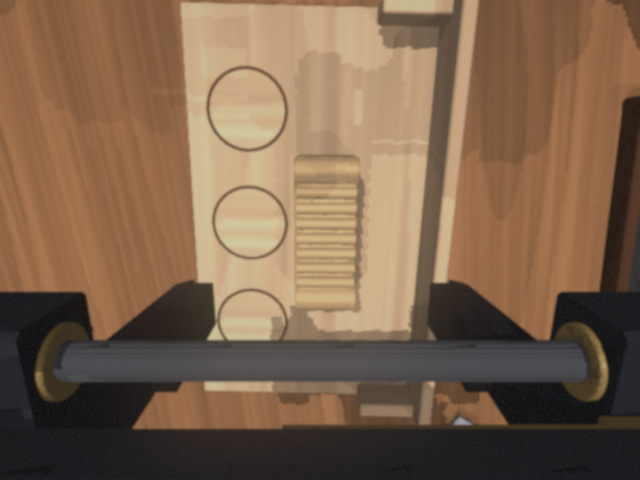

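View pics/t13.png

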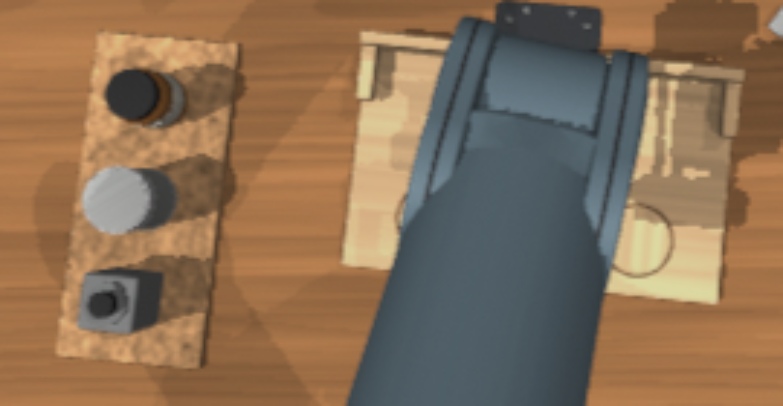

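```bash
python3 - <<'E'
from h import *
import pickle
c=pickle.load(open("w13.pkl","rb"))
print(ray(c,[(294.5,157),(359,157),(295.5,309),(357,309)],55).round(1))
print("rings",ray(c,[(247.5,109),(250,222)],12).round(1))
rel([546.5,-7,330],-95.7);rel([546.5,-7,183],-95.7)
E
```

```text
[[531.6  48.9  55. ]
 [573.2  45.   55. ]
 [520.4 -57.3  55. ]
 [564.4 -61.4  55. ]]
rings [[498.   84.7  12. ]
 [487.8   0.6  12. ]]
turn [0.001, 0.003, -0.0] shift [0.0015, -0.0026, 0.0075] dist 3.2
turn [0.001, 0.003, -0.0] shift [0.0015, 0.3649, 0.0079] dist 146.0
```

Request:
arm_command(targets=[[[0,0.003,0],[0.001,0.08,0.007],0.85],[[0,0.003,0],[0.001,0.17,0.007],0.85],[[0,0.003,0],[0.001,0.25,0.007],0.85],[[0,0.003,0],[0.001,0.32,0.007],0.85],[[0,0.003,0],[0.001,0.355,0.007],0.85],[[0,0.003,0],[0.001,0.365,0.007],0.85],[[0,0.003,0],[0.001,0.365,0.007],0.85],[[0,0.003,0],[0.001,0.365,0.007],0.4],[[0,0.003,0],[0.001,0.365,0.007],0.2],[[0,0.003,0],[0.001,0.365,0.007],0.2],[[0,0.003,0],[0.001,0.365,0.007],0.2],[[0,0.003,0],[0.001,0.365,0.007],0.2]])

```text
t: 24.2
tool_pos: [546.8, -7.6, 184.0]
eef_rot: [-90.0, 0.0, -95.8]
force: [-1.0, 0.7, 6.1]
gripper_width: 43.7
```

```bash
python3 - <<'E'
from h import *
from bench import cams,sensors
im=cams.read_camera("wrist");cv2.imwrite("pics/w14.png",im[:,:,::-1])
s=sensors.state();print(s['tool_pos'],s['eef_rot'],s['gripper_width'],s['force'])
rel([526.7,-334.5,310],-13)
E
```

```text
[546.76028967  -7.56227257 183.98633005] [-8.99801030e+01  1.94074628e-02 -9.57935353e+01] 43.74091970480127 [-0.49875369  1.00983762  5.85288576]
turn [-0.0, -0.92, -0.0] shift [0.8181, -0.3153, 0.0327] dist 351.0
```

View pics/w14.png

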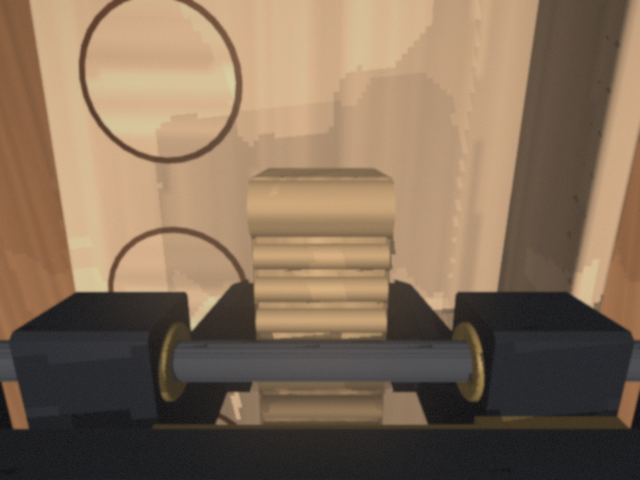

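Request:
arm_command(targets=[[[0,0,0],[0,-0.03,0],0.2],[[0,0,0],[0,-0.1,0],0.2],[[0,0,0],[0,-0.19,0],0.2],[[0,0,0],[0.01,-0.27,0],0.2],[[0,0,0],[0.06,-0.315,0],0.2],[[0,-0.06,0],[0.14,-0.315,0.005],0.2],[[0,-0.14,0],[0.24,-0.315,0.01],0.2],[[0,-0.22,0],[0.34,-0.315,0.015],0.2],[[0,-0.3,0],[0.44,-0.315,0.02],0.2],[[0,-0.38,0],[0.54,-0.315,0.025],0.2],[[0,-0.46,0],[0.64,-0.315,0.03],0.2],[[0,-0.54,0],[0.74,-0.315,0.03],0.2]])

```text
t: 25.45
tool_pos: [528.3, -304.9, 310.0]
eef_rot: [-90.0, -0.0, -46.9]
force: [0.2, -0.3, -2.5]
gripper_width: 43.8
```

```bash
python3 - <<'E'
from h import *
rel([526.7,-334.5,310],-13)
E
```

```text
turn [0.0, -0.377, 0.0] shift [0.0513, 0.0001, -0.0534] dist 29.6
```

Request:
arm_command(targets=[[[0,-0.08,0],[0.02,0,-0.02],0.2],[[0,-0.16,0],[0.04,0,-0.04],0.2],[[0,-0.24,0],[0.05,0,-0.053],0.2],[[0,-0.32,0],[0.05,0,-0.053],0.2],[[0,-0.377,0],[0.05,0,-0.053],0.2],[[0,-0.377,0],[0.05,0,-0.053],0.2],[[0,-0.377,0],[0.05,0,-0.053],0.2]])

```text
t: 26.15
tool_pos: [526.5, -332.4, 309.7]
eef_rot: [-90.0, 0.0, -13.4]
force: [0.3, 0.1, 0.0]
gripper_width: 43.7
```

```bash
python3 - <<'E'
from h import *
import pickle
from bench import cams,sensors
c=cams.get_calibration("wrist");pickle.dump(c,open("w15.pkl","wb"))
im=cams.read_camera("wrist");cv2.imwrite("pics/w15.png",im[:,:,::-1])
s=sensors.state();print(s['tool_pos'],s['eef_rot'],s['gripper_width'],s['q'][6])
im=cams.read_camera("top");cv2.imwrite("pics/t15.png",cv2.resize(im[225:345,400:560,::-1],None,fx=5,fy=5))
im=cams.read_camera("side");cv2.imwrite("pics/s15.png",im[:,:,::-1])
E
```

```text
[ 526.59437379 -332.35031347  309.71086284] [-9.00102498e+01  6.86033083e-03 -1.34019671e+01] 43.36575618778522 110.34822080853856
```

View pics/w15.png

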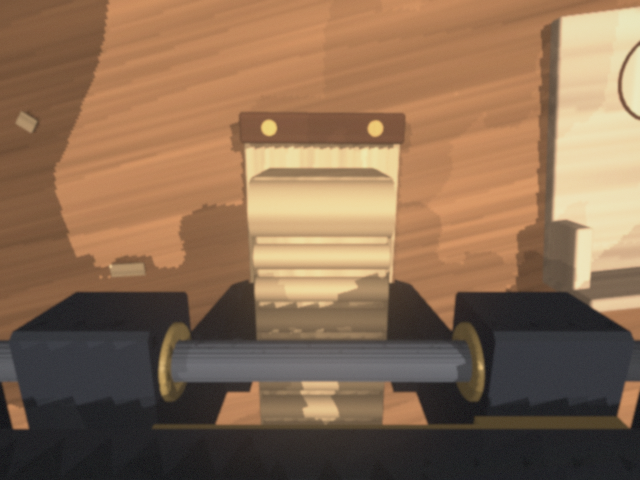

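View pics/s15.png

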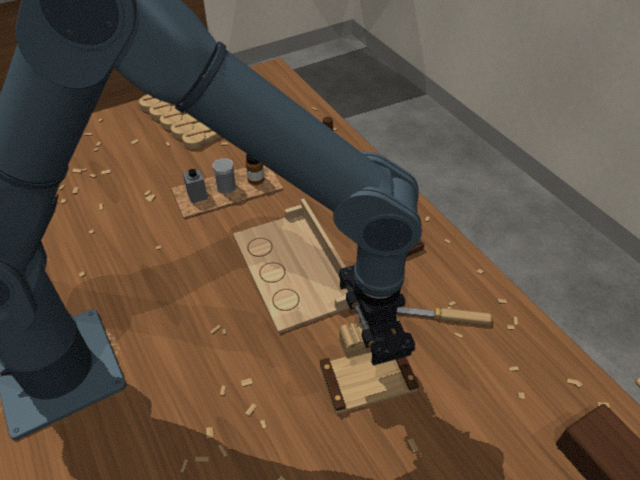

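```bash
python3 - <<'E'
from h import *
import pickle
c=pickle.load(open("w15.pkl","rb"))
im=cv2.imread("pics/w15.png");cv2.imwrite("pics/w15z.png",cv2.resize(im[100:300,220:420],(600,600)))
print(fit(c,[(-85,-55,26),(-85,55,26),(-65,-55,26),(-65,55,26)],[(240,113),(406,114),(239,143),(404,143)],[526,-334,-13]))
print(proj(c,[[526,-334,26]]))
E
```

```text
(array([ 530.37486732, -332.65611111,  -13.67305356]), np.float64(1.7989261414206794))
[[318.45265412 232.97678387]]
```

View pics/w15z.png

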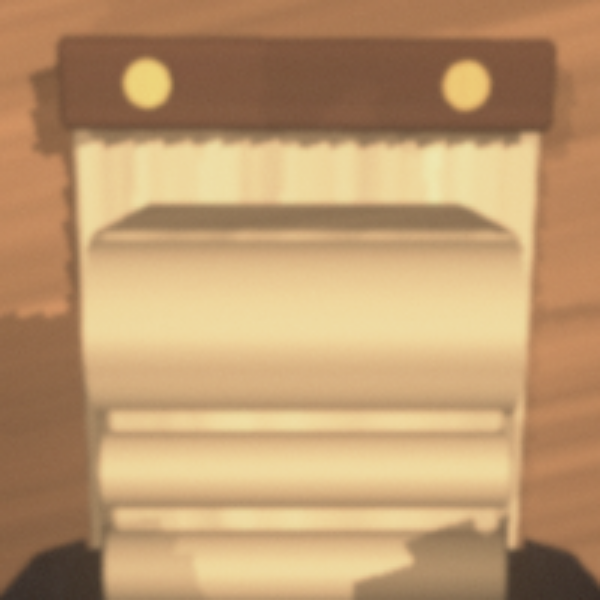

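View pics/t15.png

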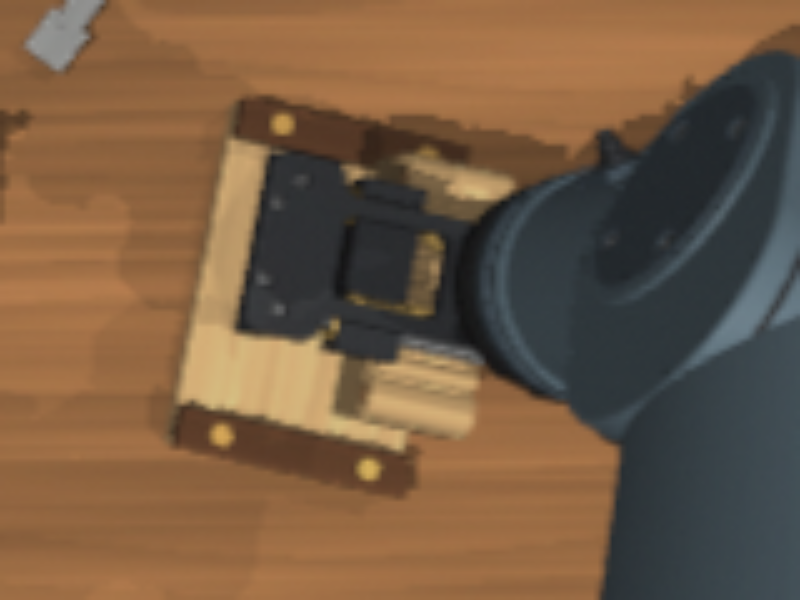

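```bash
python3 - <<'E'
from h import *
rel([528.5,-333.5,212],-13.4)
E
```

```text
turn [0.0, 0.001, -0.0] shift [0.0051, 0.244, -0.002] dist 97.6
```

Request:
arm_command(targets=[[[0,0,0],[0.005,0.05,-0.002],0.2],[[0,0,0],[0.005,0.12,-0.002],0.2],[[0,0,0],[0.005,0.19,-0.002],0.2],[[0,0,0],[0.005,0.235,-0.002],0.2],[[0,0,0],[0.005,0.244,-0.002],0.2],[[0,0,0],[0.005,0.244,-0.002],0.2],[[0,0,0],[0.005,0.244,-0.002],0.2]])

```text
t: 27.0
tool_pos: [529.0, -334.0, 213.1]
eef_rot: [-90.0, -0.1, -13.3]
force: [0.5, -0.2, -1.3]
gripper_width: 43.7
```

```bash
python3 - <<'E'
from h import *
import pickle
from bench import cams,sensors
c=cams.get_calibration("wrist");pickle.dump(c,open("w16.pkl","wb"))
im=cams.read_camera("wrist");cv2.imwrite("pics/w16.png",im[:,:,::-1])
s=sensors.state();print(s['tool_pos'],s['eef_rot'],s['gripper_width'])
im=cams.read_camera("top");cv2.imwrite("pics/t16.png",cv2.resize(im[225:345,400:560,::-1],None,fx=5,fy=5))
im=cams.read_camera("side");cv2.imwrite("pics/s16.png",cv2.resize(im[310:430,300:460,::-1],None,fx=5,fy=5))
E
```

```text
[ 529.07097621 -333.98449682  213.28180543] [-90.04214249  -0.12401132 -13.28015917] 43.63612829616983
```

View pics/w16.png

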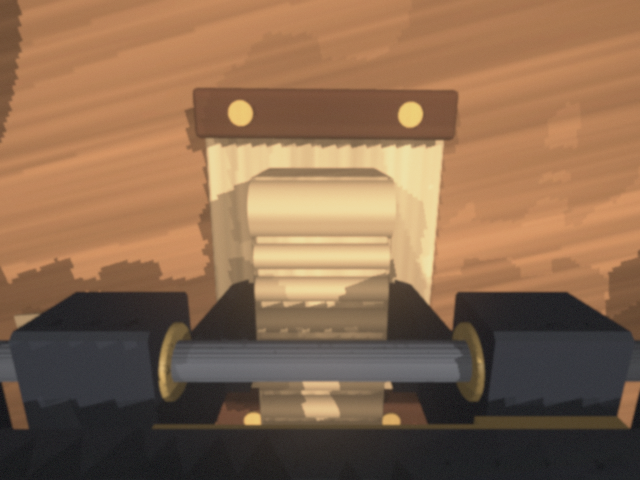

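View pics/s16.png

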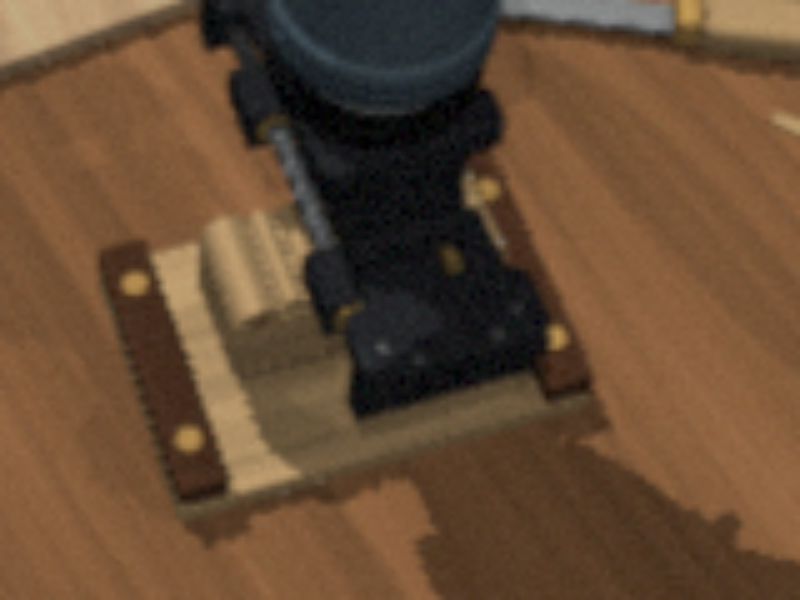

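View pics/t16.png

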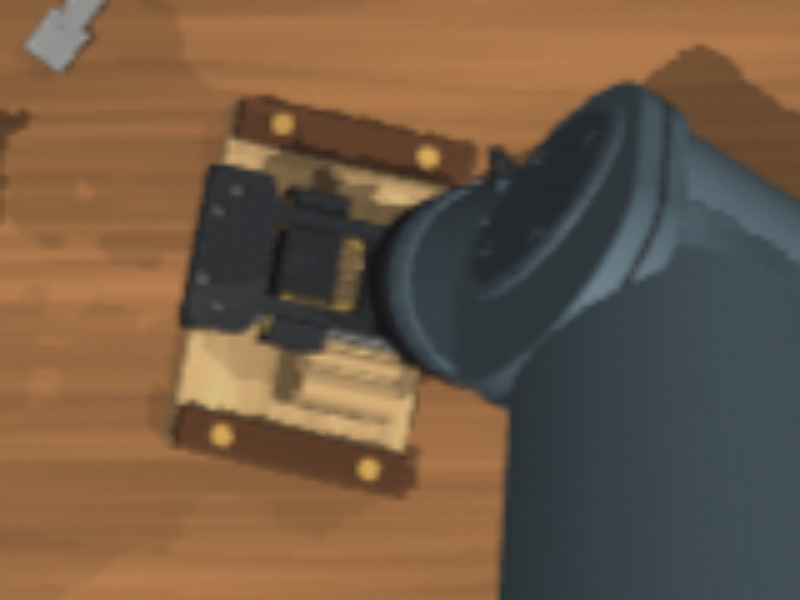

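```bash
python3 - <<'E'
from h import *
import pickle
c=pickle.load(open("w16.pkl","rb"))
L=[(-85,-55,26),(-85,55,26),(-65,-55,26),(-65,55,26)];U=[(194,90),(457,91),(195,137),(458,138)]
print(fit(c,L,U,[526,-334,-13]))
S=[(-75,-36,26),(-75,36,26),(75,-36,26),(75,36,26)];V=[(240,113),(411,114),(253,420),(391,421)]
print(fit(c,S,V,[526,-334,-13]))
# block near-end top corners scroll ; block end bottom? 
# predicted pixel of block near end top edge if centred on TCP
s=np.array([529.07,-333.98]);a=np.radians(-13.3);ex=np.array([np.cos(a),np.sin(a)]);ey=np.array([-ex[1],ex[0]])
b=213.3-184+12
for z in (30,37,45):
  print(z,proj(c,[[*(s-55*ex-22*ey),b+z],[*(s-55*ex+22*ey),b+z]]).round(1))
E
```

```text
(array([ 530.43659422, -332.23761756,  -13.44793768]), np.float64(4.06654484982306))
(array([ 530.03032154, -332.80570754,  -13.77280948]), np.float64(1.492597519708596))
30 [[250.1 170.1]
 [390.6 170.2]]
37 [[245.9 172.1]
 [394.8 172.1]]
45 [[240.3 174.6]
 [400.1 174.7]]
```

```bash
python3 - <<'E'
from h import *
rel([529.7,-333,185.5],-13.5)
E
```

```text
turn [0.0, 0.003, 0.001] shift [0.0012, 0.0691, 0.0027] dist 27.7
```

Request:
arm_command(targets=[[[0,0.003,0],[0.001,0.02,0.003],0.2],[[0,0.003,0],[0.001,0.045,0.003],0.2],[[0,0.003,0],[0.001,0.06,0.003],0.2],[[0,0.003,0],[0.001,0.068,0.003],0.2],[[0,0.003,0],[0.001,0.07,0.003],0.2],[[0,0.003,0],[0.001,0.07,0.003],0.2]])

```text
t: 27.75
tool_pos: [528.7, -332.3, 184.1]
eef_rot: [-90.0, 0.1, -13.5]
force: [-3.1, 1.8, 6.1]
gripper_width: 43.7
```

Request:
arm_command(targets=[[[0,0,0],[0,0,0],0.6],[[0,0,0],[0,0,0],0.78],[[0,0,0],[0,0,0],0.78],[[0,0,0],[0,-0.02,0],0.78],[[0,0,0],[0,-0.07,0],0.78],[[0,0,0],[0,-0.14,0],0.78],[[0,0,0],[0,-0.22,0],0.78],[[0,0,0],[0,-0.3,0],0.78],[[0,0,0],[0,-0.34,0],0.78],[[0,0,0],[0,-0.34,0],0.78],[[0,0,0],[0,-0.34,0],0.78]])

```text
t: 28.85
tool_pos: [528.9, -332.3, 319.1]
eef_rot: [-90.0, 0.0, -13.5]
force: [-1.1, -0.9, -0.0]
gripper_width: 68.7
```

```bash
python3 - <<'E'
from h import *
import pickle
from bench import cams,sensors
c=cams.get_calibration("wrist");pickle.dump(c,open("w17.pkl","wb"))
im=cams.read_camera("wrist");cv2.imwrite("pics/w17.png",im[:,:,::-1])
s=sensors.state();print(s['tool_pos'],s['eef_rot'],s['gripper_width'])
im=cams.read_camera("side");cv2.imwrite("pics/s17.png",cv2.resize(im[310:430,300:460,::-1],None,fx=5,fy=5))
rel([437,329,330],-6)
rel([484.3,-2,330],-6)
E
```

```text
[ 528.65678056 -332.13995902  318.38743128] [-89.96077475   0.1302686  -13.52960335] 68.60762608964562
turn [-0.001, -0.084, -0.002] shift [-0.6095, -0.0267, 1.5534] dist 667.5
turn [-0.001, -0.084, -0.002] shift [-0.3009, -0.0282, 0.7765] dist 333.3
```

View pics/w17.png

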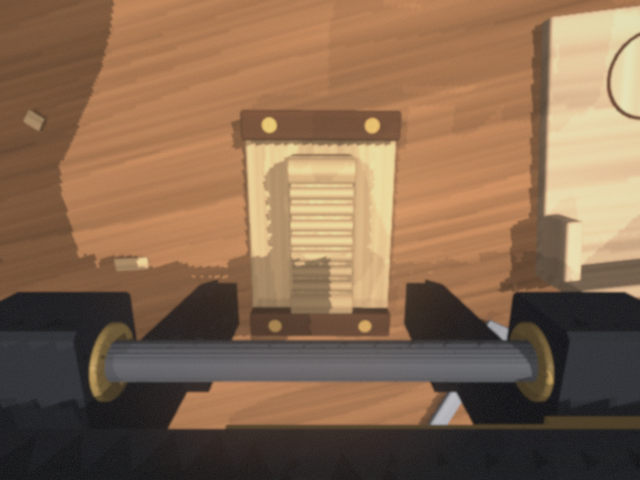

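View pics/s17.png

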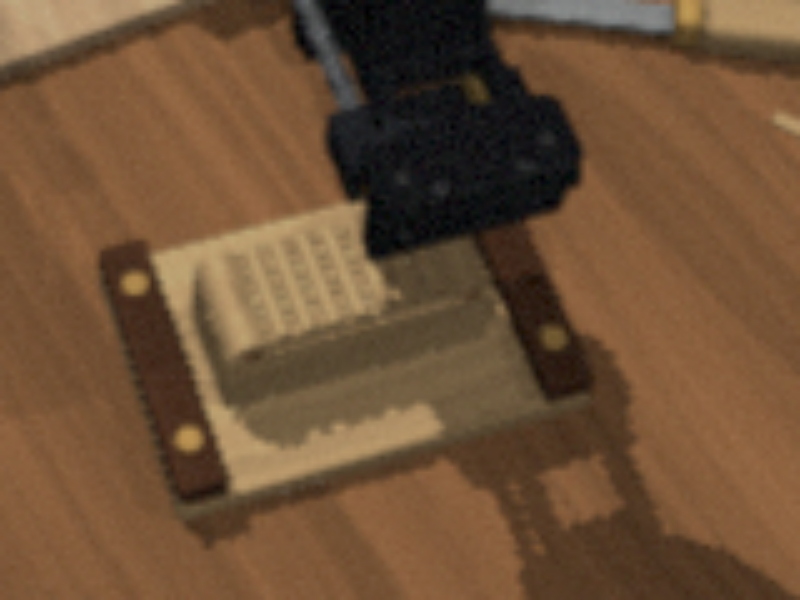

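```bash
python3 - <<'E'
from h import *
import pickle
c=pickle.load(open("w17.pkl","rb"))
S=[(-75,-36,26),(-75,36,26),(75,-36,26),(75,36,26)];V=[(269,125),(372,125.5),(275,326),(365,326)]
p=fit(c,S,V,[526,-334,-13]);print(p)
B=[(-55,-22,55),(-55,22,55),(55,-22,55),(55,22,55)];W=[(289,157),(355,157),(291,313),(353.5,313)]
q=fit(c,B,W,[526,-334,-13]);print(q)
a=np.radians(p[0][2]);d=(q[0]-p[0])[:2];print("local",d@[np.cos(a),np.sin(a)],d@[-np.sin(a),np.cos(a)])
E
```

```text
(array([ 530.30141573, -332.8535504 ,  -13.70198228]), np.float64(1.2391037138159504))
(array([ 528.67013683, -331.11850533,  -13.41874584]), np.float64(3.4905962568853965))
local -1.9958373929907078 1.2992633917435803
```

Request:
arm_command(targets=[[[0,-0.01,0],[-0.02,-0.01,0.06],0.78],[[0,-0.03,0],[-0.06,-0.028,0.16],0.78],[[0,-0.05,0],[-0.105,-0.028,0.27],0.78],[[0,-0.07,0],[-0.15,-0.028,0.38],0.78],[[0,-0.084,0],[-0.19,-0.028,0.49],0.78],[[0,-0.084,0],[-0.23,-0.028,0.6],0.78],[[0,-0.084,0],[-0.275,-0.028,0.71],0.78],[[0,-0.084,0],[-0.3,-0.028,0.776],0.78]])

```text
t: 29.75
tool_pos: [483.8, 1.0, 329.8]
eef_rot: [-90.0, 0.2, -5.8]
force: [-0.6, -0.6, -0.2]
gripper_width: 68.8
```

```bash
python3 - <<'E'
from h import *
rel([437,329.1,320],-6)
E
```

```text
turn [-0.0, 0.003, -0.002] shift [-0.1987, 0.0257, 0.8043] dist 331.6
```

Request:
arm_command(targets=[[[0,0,0],[-0.03,0,0.1],0.78],[[0,0,0],[-0.055,0,0.21],0.78],[[0,0,0],[-0.08,0,0.32],0.78],[[0,0,0],[-0.11,0,0.43],0.78],[[0,0,0],[-0.135,0,0.54],0.78],[[0,0,0],[-0.16,0,0.65],0.78],[[0,0,0],[-0.185,0,0.75],0.78],[[0,0,0],[-0.198,0.02,0.806],0.78],[[0,0,0],[-0.198,0.025,0.806],0.78],[[0,0,0],[-0.198,0.025,0.806],0.78],[[0,0,0],[-0.198,0.025,0.806],0.78]])

```text
t: 30.85
tool_pos: [440.3, 324.5, 320.5]
eef_rot: [-90.1, 0.0, -6.1]
force: [0.1, 0.2, 1.1]
gripper_width: 68.9
```

```bash
python3 - <<'E'
from h import *
from bench import cams,sensors
c=cams.get_calibration("wrist")
im=cams.read_camera("wrist");cv2.imwrite("pics/w18.png",im[:,:,::-1])
s=sensors.state();print(s['tool_pos'],s['eef_rot'],s['gripper_width'])
rel([437,329.1,204],-6)
E
```

```text
[440.47235955 324.52771333 320.79383127] [-9.00794844e+01  1.33592171e-02 -6.11082444e+00] 68.67621299429746
turn [0.001, -0.001, -0.0] shift [-0.0098, 0.292, 0.0108] dist 116.9
```

View pics/w18.png

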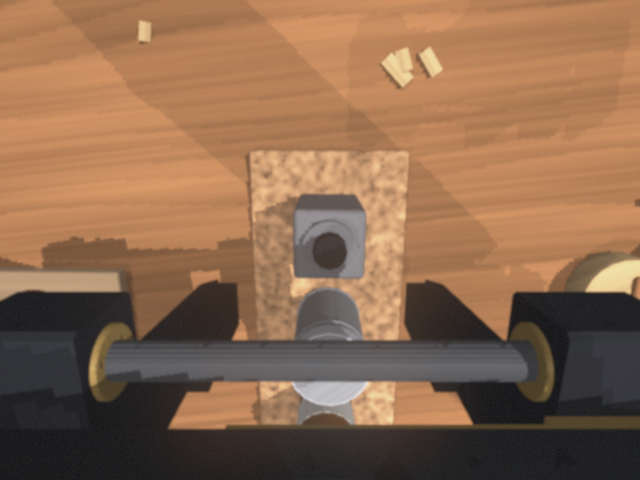

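Request:
arm_command(targets=[[[0,0,0],[-0.005,0.05,0.006],0.78],[[0,0,0],[-0.009,0.11,0.01],0.78],[[0,0,0],[-0.009,0.17,0.01],0.78],[[0,0,0],[-0.009,0.23,0.01],0.78],[[0,0,0],[-0.009,0.28,0.01],0.78],[[0,0,0],[-0.009,0.292,0.01],0.78],[[0,0,0],[-0.009,0.292,0.01],0.78],[[0,0,0],[-0.009,0.292,0.01],0.4],[[0,0,0],[-0.009,0.292,0.01],0.2],[[0,0,0],[-0.009,0.292,0.01],0.2],[[0,0,0],[-0.009,0.292,0.01],0.2],[[0,0,0],[-0.009,0.292,0.01],0.2]])

```text
t: 32.1
tool_pos: [437.1, 330.4, 205.1]
eef_rot: [-90.0, -0.0, -6.0]
force: [-0.5, -2.0, 7.3]
gripper_width: 43.5
```

```bash
python3 - <<'E'
from h import *
from bench import sensors
s=sensors.state();print(s['tool_pos'],s['eef_rot'],s['gripper_width'],s['force'])
rel([437,329,320],-6)
rel([476.2,-83.2,320],-6)
E
```

```text
[437.11119432 330.35145855 205.0931804 ] [-8.99990390e+01 -4.12765979e-02 -5.99723506e+00] 43.545555136022315 [-0.52905433 -1.95611556  7.32489941]
turn [-0.0, 0.0, 0.0] shift [0.0003, -0.2873, -0.0034] dist 114.9
turn [-0.0, 0.0, 0.0] shift [0.2054, -0.2871, -1.018] dist 431.0
```

Request:
arm_command(targets=[[[0,0,0],[0,-0.03,0],0.2],[[0,0,0],[0,-0.1,0],0.2],[[0,0,0],[0,-0.19,0],0.2],[[0,0,0],[0,-0.26,-0.02],0.2],[[0,0,0],[0.01,-0.287,-0.09],0.2],[[0,0,0],[0.04,-0.287,-0.2],0.2],[[0,0,0],[0.06,-0.287,-0.32],0.2],[[0,0,0],[0.09,-0.287,-0.44],0.2],[[0,0,0],[0.11,-0.287,-0.56],0.2],[[0,0,0],[0.14,-0.287,-0.68],0.2],[[0,0,0],[0.16,-0.287,-0.79],0.2],[[0,0,0],[0.18,-0.287,-0.87],0.2]])

```text
t: 33.3
tool_pos: [471.5, -26.1, 319.7]
eef_rot: [-90.0, 0.0, -6.1]
force: [0.2, 0.4, -2.6]
gripper_width: 43.7
```

Request:
arm_command(targets=[[[0,0,0],[0.01,0,-0.05],0.2],[[0,0,0],[0.02,0,-0.1],0.2],[[0,0,0],[0.025,0,-0.14],0.2],[[0,0,0],[0.025,0,-0.148],0.2],[[0,0,0],[0.025,0,-0.148],0.2],[[0,0,0],[0.025,0,-0.148],0.2]])

```text
t: 33.9
tool_pos: [475.9, -81.8, 319.2]
eef_rot: [-90.0, 0.0, -5.9]
force: [-0.2, 0.1, -3.4]
gripper_width: 43.8
```

```bash
python3 - <<'E'
from h import *
from bench import cams,sensors
im=cams.read_camera("wrist");cv2.imwrite("pics/w19.png",im[:,:,::-1])
s=sensors.state();print(s['tool_pos'],s['eef_rot'],s['gripper_width'],s['force'])
rel([476.2,-82.8,210],-6)
E
```

```text
[475.92629696 -81.7328397  319.21624405] [-8.99642829e+01  5.41394162e-03 -5.87954719e+00] 43.75775760219215 [ 0.76841796  0.20378371 -3.02811646]
turn [-0.0, 0.001, -0.0] shift [0.001, 0.273, -0.0028] dist 109.2
```

View pics/w19.png

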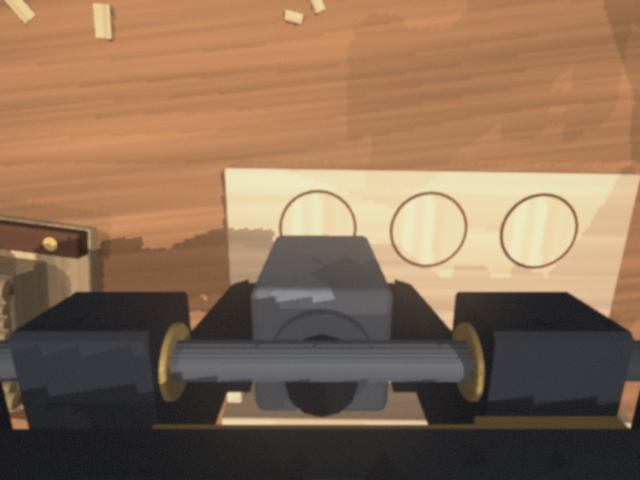

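Request:
arm_command(targets=[[[0,0,0],[0,0.05,-0.001],0.2],[[0,0,0],[0.001,0.11,-0.002],0.2],[[0,0,0],[0.001,0.17,-0.002],0.2],[[0,0,0],[0.001,0.22,-0.002],0.2],[[0,0,0],[0.001,0.25,-0.002],0.2],[[0,0,0],[0.001,0.266,-0.002],0.2],[[0,0,0],[0.001,0.272,-0.002],0.2],[[0,0,0],[0.001,0.274,-0.002],0.2],[[0,0,0],[0.001,0.274,-0.002],0.2]])

```text
t: 34.85
tool_pos: [476.6, -83.8, 210.1]
eef_rot: [-90.0, -0.1, -6.0]
force: [0.3, 0.8, -2.5]
gripper_width: 44.0
```

Request:
arm_command(targets=[[[0,0,0],[0,0.002,0.001],0.2],[[0,0,0],[0,0.004,0.001],0.2],[[0,0,0],[0,0.004,0.001],0.2]])

```text
t: 35.15
tool_pos: [476.7, -83.4, 209.1]
eef_rot: [-90.0, -0.1, -6.0]
force: [-1.7, 0.8, 8.9]
gripper_width: 43.8
```

Seated. Release, rise, then head to the tin.

Request:
arm_command(targets=[[[0,0,0],[0,0,0],0.6],[[0,0,0],[0,0,0],0.75],[[0,0,0],[0,0,0],0.75],[[0,0,0],[0,-0.02,0],0.75],[[0,0,0],[0,-0.07,0],0.75],[[0,0,0],[0,-0.14,0],0.75],[[0,0,0],[0,-0.22,0],0.75],[[0,0,0],[0,-0.275,0],0.75],[[0,0,0],[0,-0.28,0],0.75],[[0,0,0],[0,-0.28,0],0.75]])

```text
t: 36.15
tool_pos: [476.3, -83.4, 320.5]
eef_rot: [-90.0, -0.1, -6.0]
force: [0.0, 0.3, -0.5]
gripper_width: 66.1
```

```bash
python3 - <<'E'
from h import *
from bench import cams
im=cams.read_camera("wrist");cv2.imwrite("pics/w20.png",im[:,:,::-1])
rel([516.2,321.2,320],-6)
E
```

```text
turn [-0.0, 0.0, -0.0] shift [-0.0054, -0.0009, 1.0163] dist 406.5
```

View pics/w20.png

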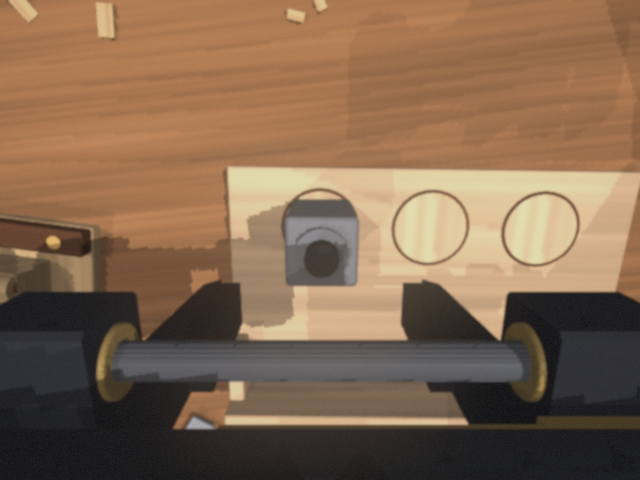

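Request:
arm_command(targets=[[[0,0,0],[0,0,0.06],0.78],[[0,0,0],[0,0,0.17],0.78],[[0,0,0],[0,0,0.29],0.78],[[0,0,0],[0,0,0.41],0.78],[[0,0,0],[0,0,0.53],0.78],[[0,0,0],[0,0,0.65],0.78],[[0,0,0],[0,0,0.77],0.78],[[0,0,0],[-0.005,0,0.89],0.78],[[0,0,0],[-0.005,0,0.97],0.78],[[0,0,0],[-0.005,0,1],0.78],[[0,0,0],[-0.005,0,1],0.78],[[0,0,0],[-0.005,0,1],0.78]])

```text
t: 37.4
tool_pos: [516.1, 312.5, 319.0]
eef_rot: [-90.1, 0.1, -6.1]
force: [0.9, -0.2, -0.5]
gripper_width: 68.8
```

```bash
python3 - <<'E'
from h import *
from bench import cams
im=cams.read_camera("wrist");cv2.imwrite("pics/w21.png",im[:,:,::-1])
rel([516.2,321.2,205],-6)
E
```

```text
turn [0.001, -0.002, -0.0] shift [-0.0026, 0.2857, 0.0233] dist 114.7
```

View pics/w21.png

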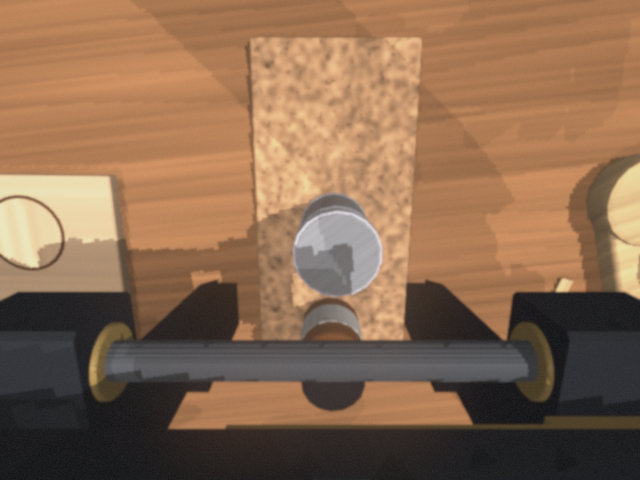

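Request:
arm_command(targets=[[[0,0,0],[0,0.04,0.012],0.78],[[0,0,0],[-0.002,0.09,0.022],0.78],[[0,0,0],[-0.002,0.15,0.022],0.78],[[0,0,0],[-0.002,0.22,0.022],0.78],[[0,0,0],[-0.002,0.27,0.022],0.78],[[0,0,0],[-0.002,0.285,0.022],0.78],[[0,0,0],[-0.002,0.285,0.022],0.78],[[0,0,0],[-0.002,0.285,0.022],0.4],[[0,0,0],[-0.002,0.285,0.022],0.2],[[0,0,0],[-0.002,0.285,0.022],0.2],[[0,0,0],[-0.002,0.285,0.022],0.2],[[0,0,0],[-0.002,0.285,0.022],0.2]])

```text
t: 38.65
tool_pos: [516.5, 323.2, 207.0]
eef_rot: [-90.0, -0.1, -6.0]
force: [-0.2, -3.0, 6.7]
gripper_width: 49.3
```

```bash
python3 - <<'E'
from h import *
from bench import sensors
s=sensors.state();print(s['tool_pos'],s['eef_rot'],s['gripper_width'],s['force'])
rel([484.4,-2,320],-6)
E
```

```text
[516.54649866 323.20896987 206.98471617] [-8.99884461e+01 -6.87130919e-02 -6.00021563e+00] 49.346075686207946 [-0.17174141 -2.97131618  6.74688797]
turn [-0.0, -0.0, 0.001] shift [0.0054, -0.2827, -0.8169] dist 345.8
```

Request:
arm_command(targets=[[[0,0,0],[0,-0.02,0],0.2],[[0,0,0],[0,-0.08,0],0.2],[[0,0,0],[0,-0.16,0],0.2],[[0,0,0],[0,-0.23,-0.01],0.2],[[0,0,0],[0,-0.27,-0.06],0.2],[[0,0,0],[0,-0.283,-0.16],0.2],[[0,0,0],[0.002,-0.283,-0.28],0.2],[[0,0,0],[0.003,-0.283,-0.4],0.2],[[0,0,0],[0.004,-0.283,-0.52],0.2],[[0,0,0],[0.005,-0.283,-0.64],0.2],[[0,0,0],[0.005,-0.283,-0.75],0.2],[[0,0,0],[0.005,-0.283,-0.817],0.2]])

```text
t: 39.85
tool_pos: [483.1, -5.2, 319.5]
eef_rot: [-90.1, -0.0, -6.2]
force: [0.1, -1.0, -2.4]
gripper_width: 49.5
```

Request:
arm_command(targets=[[[0,0,0],[0,0,0],0.2],[[0,0,0],[0,0,0],0.2],[[0,0,0],[0,0,0],0.2]])

```text
t: 40.15
tool_pos: [484.2, -0.3, 319.3]
eef_rot: [-89.9, -0.0, -5.9]
force: [-0.8, 0.5, -2.9]
gripper_width: 49.1
```

```bash
python3 - <<'E'
from h import *
from bench import cams,sensors
im=cams.read_camera("wrist");cv2.imwrite("pics/w22.png",im[:,:,::-1])
s=sensors.state();print(s['tool_pos'],s['eef_rot'],s['gripper_width'],s['force'])
rel([484.4,-1.5,212.2],-6)
E
```

```text
[ 4.84195618e+02 -1.69093883e-01  3.19247497e+02] [-8.99560197e+01 -1.51277922e-02 -5.82717894e+00] 49.19835029893105 [ 0.19884127 -0.06829868 -2.45886791]
turn [-0.0, 0.002, 0.0] shift [0.0008, 0.2676, -0.0035] dist 107.1
```

View pics/w22.png

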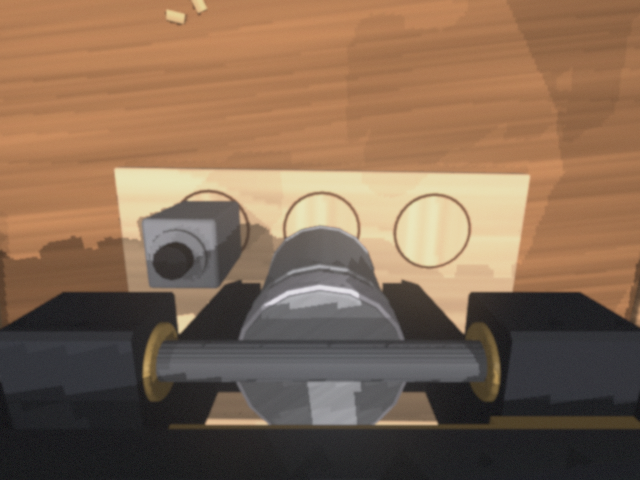

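Request:
arm_command(targets=[[[0,0,0],[0,0.05,0],0.2],[[0,0,0],[0.001,0.11,-0.001],0.2],[[0,0,0],[0.001,0.17,-0.002],0.2],[[0,0,0],[0.001,0.22,-0.002],0.2],[[0,0,0],[0.001,0.245,-0.002],0.2],[[0,0,0],[0.001,0.26,-0.002],0.2],[[0,0,0],[0.001,0.267,-0.002],0.2],[[0,0,0],[0.001,0.267,-0.002],0.2],[[0,0,0],[0.001,0.267,-0.002],0.2]])

```text
t: 41.1
tool_pos: [484.7, -2.5, 213.0]
eef_rot: [-90.0, -0.1, -6.0]
force: [0.5, -0.8, -2.2]
gripper_width: 49.3
```

Request:
arm_command(targets=[[[0,0,0],[0,0.003,0.001],0.2],[[0,0,0],[0,0.005,0.001],0.2],[[0,0,0],[0,0.006,0.001],0.2],[[0,0,0],[0,0.006,0.001],0.2]])

```text
t: 41.5
tool_pos: [484.7, -2.1, 210.9]
eef_rot: [-90.0, -0.0, -6.0]
force: [-3.0, 0.1, 9.6]
gripper_width: 49.5
```

Request:
arm_command(targets=[[[0,0,0],[0,0,0],0.65],[[0,0,0],[0,0,0],0.75],[[0,0,0],[0,0,0],0.75],[[0,0,0],[0,-0.02,0],0.75],[[0,0,0],[0,-0.07,0],0.75],[[0,0,0],[0,-0.14,0],0.75],[[0,0,0],[0,-0.22,0],0.75],[[0,0,0],[0,-0.275,0],0.75],[[0,0,0],[0,-0.28,0],0.75],[[0,0,0],[0,-0.28,0],0.75]])

```text
t: 42.5
tool_pos: [484.4, -2.2, 322.4]
eef_rot: [-90.0, -0.1, -6.0]
force: [0.7, -1.1, -0.5]
gripper_width: 65.9
```

```bash
python3 - <<'E'
from h import *
from bench import cams
im=cams.read_camera("wrist");cv2.imwrite("pics/w23.png",im[:,:,::-1])
rel([596.7,310.6,322],-6)
E
```

```text
turn [0.0, 0.0, -0.0] shift [0.1987, -0.0011, 0.8071] dist 332.5
```

View pics/w23.png

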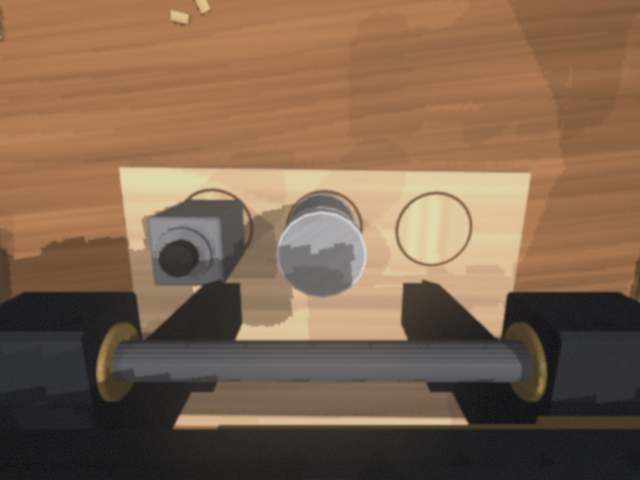

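Tin is back at its ring (lid at about 322,254). Now the jar.

Request:
arm_command(targets=[[[0,0,0],[0.015,0,0.06],0.78],[[0,0,0],[0.04,0,0.16],0.78],[[0,0,0],[0.07,0,0.28],0.78],[[0,0,0],[0.1,0,0.4],0.78],[[0,0,0],[0.13,0,0.52],0.78],[[0,0,0],[0.16,0,0.64],0.78],[[0,0,0],[0.185,0,0.75],0.78],[[0,0,0],[0.198,0,0.806],0.78],[[0,0,0],[0.198,0,0.806],0.78],[[0,0,0],[0.198,0,0.806],0.78],[[0,0,0],[0.198,0,0.806],0.78]])

```text
t: 43.65
tool_pos: [596.6, 308.2, 320.9]
eef_rot: [-90.1, 0.1, -6.1]
force: [0.3, -0.2, 0.1]
gripper_width: 68.6
```

```bash
python3 - <<'E'
from h import *
from bench import cams
im=cams.read_camera("wrist");cv2.imwrite("pics/w24.png",im[:,:,::-1])
rel([596.7,310.6,204],-6)
E
```

```text
turn [0.001, -0.001, -0.001] shift [-0.0006, 0.2933, 0.0066] dist 117.3
```

View pics/w24.png

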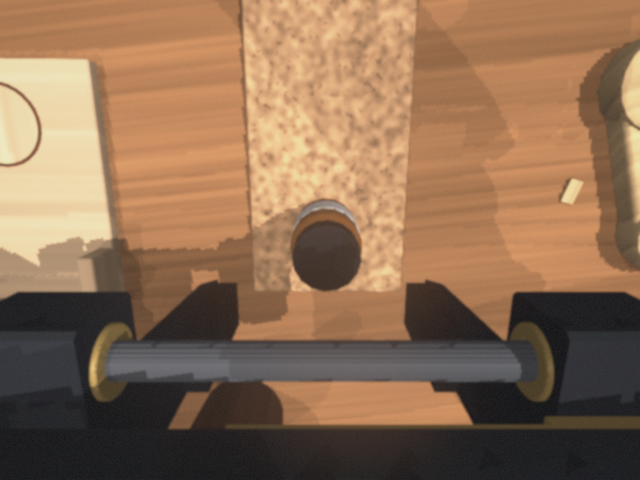

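Request:
arm_command(targets=[[[0,0,0],[0,0.04,0.006],0.78],[[0,0,0],[0,0.1,0.006],0.78],[[0,0,0],[0,0.16,0.006],0.78],[[0,0,0],[0,0.23,0.006],0.78],[[0,0,0],[0,0.28,0.006],0.78],[[0,0,0],[0,0.292,0.006],0.78],[[0,0,0],[0,0.292,0.006],0.78],[[0,0,0],[0,0.292,0.006],0.4],[[0,0,0],[0,0.292,0.006],0.2],[[0,0,0],[0,0.292,0.006],0.2],[[0,0,0],[0,0.292,0.006],0.2],[[0,0,0],[0,0.292,0.006],0.2]])

```text
t: 44.9
tool_pos: [597.5, 312.0, 206.2]
eef_rot: [-90.0, -0.1, -6.0]
force: [-1.4, -2.9, 6.5]
gripper_width: 45.2
```

```bash
python3 - <<'E'
from h import *
from bench import sensors
s=sensors.state();print(s['tool_pos'],s['eef_rot'],s['gripper_width'],s['force'])
rel([493.6,86,320],-6)
E
```

```text
[597.46314816 312.00636024 206.22013707] [-9.00245188e+01 -6.00224438e-02 -6.00216818e+00] 45.17637711470313 [-1.39504503 -2.91786813  6.53975408]
turn [0.0, -0.0, 0.001] shift [-0.1989, -0.2844, -0.5892] dist 273.5
```

Request:
arm_command(targets=[[[0,0,0],[0,-0.02,0],0.2],[[0,0,0],[0,-0.08,0],0.2],[[0,0,0],[0,-0.16,0],0.2],[[0,0,0],[0,-0.23,0],0.2],[[0,0,0],[-0.01,-0.27,-0.03],0.2],[[0,0,0],[-0.04,-0.284,-0.11],0.2],[[0,0,0],[-0.07,-0.284,-0.21],0.2],[[0,0,0],[-0.105,-0.284,-0.31],0.2],[[0,0,0],[-0.14,-0.284,-0.41],0.2],[[0,0,0],[-0.17,-0.284,-0.5],0.2],[[0,0,0],[-0.19,-0.284,-0.56],0.2],[[0,0,0],[-0.199,-0.284,-0.589],0.2]])

```text
t: 46.1
tool_pos: [492.2, 84.4, 318.9]
eef_rot: [-90.0, 0.0, -6.1]
force: [0.2, -0.0, -4.0]
gripper_width: 45.2
```

Request:
arm_command(targets=[[[0,0,0],[0,0,0],0.2],[[0,0,0],[0,0,0],0.2],[[0,0,0],[0,0,0],0.2]])

```text
t: 46.4
tool_pos: [493.9, 88.4, 318.8]
eef_rot: [-89.9, -0.0, -5.8]
force: [-0.3, 0.5, -2.6]
gripper_width: 45.3
```

```bash
python3 - <<'E'
from h import *
from bench import cams,sensors
im=cams.read_camera("wrist");cv2.imwrite("pics/w25.png",im[:,:,::-1])
s=sensors.state();print(s['tool_pos'],s['eef_rot'],s['gripper_width'],s['force'])
rel([493.8,86,211.5],-6)
E
```

```text
[493.78460826  88.17270074 318.73915427] [-8.99508762e+01 -2.92876303e-02 -5.84753840e+00] 44.765505799274145 [ 0.64593104 -0.90640018 -2.28614159]
turn [-0.001, 0.002, 0.0] shift [0.0005, 0.2681, -0.0056] dist 107.3
```

View pics/w25.png

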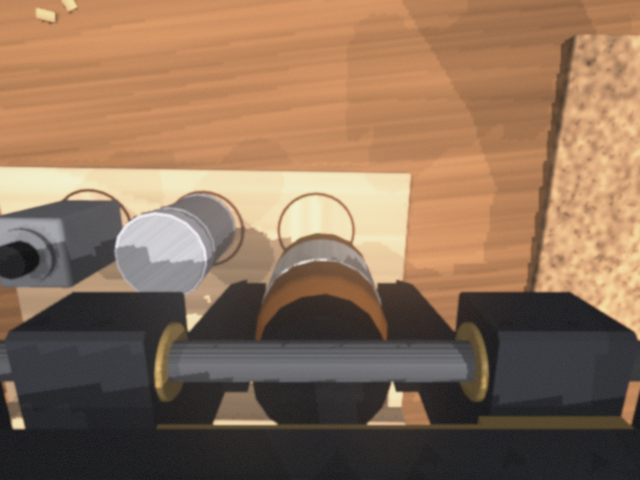

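Request:
arm_command(targets=[[[0,0,0],[0,0.05,-0.002],0.2],[[0,0,0],[0,0.11,-0.004],0.2],[[0,0,0],[0,0.17,-0.004],0.2],[[0,0,0],[0,0.22,-0.004],0.2],[[0,0,0],[0,0.245,-0.004],0.2],[[0,0,0],[0,0.26,-0.004],0.2],[[0,0,0],[0,0.268,-0.004],0.2],[[0,0,0],[0,0.268,-0.004],0.2],[[0,0,0],[0,0.268,-0.004],0.2]])

```text
t: 47.35
tool_pos: [493.5, 85.1, 212.2]
eef_rot: [-90.0, -0.1, -6.0]
force: [-0.1, 0.0, -3.5]
gripper_width: 44.9
```

Request:
arm_command(targets=[[[0,0,0],[0,0.003,0.001],0.2],[[0,0,0],[0,0.005,0.001],0.2],[[0,0,0],[0,0.006,0.001],0.2],[[0,0,0],[0,0.006,0.001],0.2]])

```text
t: 47.75
tool_pos: [493.5, 85.5, 210.1]
eef_rot: [-90.0, -0.1, -6.0]
force: [-2.0, -0.1, 7.3]
gripper_width: 45.1
```

Request:
arm_command(targets=[[[0,0,0],[0,0,0],0.6],[[0,0,0],[0,0,0],0.75],[[0,0,0],[0,0,0],0.75],[[0,0,0],[0,-0.02,0],0.75],[[0,0,0],[0,-0.07,0],0.75],[[0,0,0],[0,-0.14,0],0.75],[[0,0,0],[0,-0.22,0],0.75],[[0,0,0],[0,-0.3,0],0.75],[[0,0,0],[0,-0.38,0.1],0.75],[[0,0,0],[0,-0.4,0.22],0.75],[[0,0,0],[0,-0.4,0.34],0.75],[[0,0,0],[0,-0.4,0.46],0.75]])

```text
t: 48.95
tool_pos: [512.3, 270.1, 370.5]
eef_rot: [-89.9, -0.1, -6.0]
force: [0.1, -0.3, -1.2]
gripper_width: 65.9
```

Request:
arm_command(targets=[[[0,0,0],[0,0,0.12],0.75],[[0,0,0],[0,0,0.24],0.75],[[0,0,0],[0,0,0.36],0.75],[[0,0,0],[0,0,0.4],0.75],[[0,0,0],[0,0,0.4],0.75]])

```text
t: 49.45
tool_pos: [527.6, 430.7, 369.1]
eef_rot: [-89.9, 0.0, -5.7]
force: [-0.3, -0.7, -0.1]
gripper_width: 66.5
```

```bash
python3 - <<'E'
from h import *
from bench import cams,sensors
im=cams.read_camera("top");cv2.imwrite("pics/t26.png",im[:,:,::-1]);cv2.imwrite("pics/t26z.png",cv2.resize(im[225:345,250:410,::-1],(800,600),interpolation=cv2.INTER_CUBIC))
cv2.imwrite("pics/t26c.png",cv2.resize(im[235:335,425:505,::-1],(480,600),interpolation=cv2.INTER_CUBIC))
im=cams.read_camera("side");cv2.imwrite("pics/s26.png",im[:,:,::-1])
s=sensors.state();print(s['tool_pos'],s['t'],s['force'])
E
```

```text
[529.09973174 426.48544057 369.09260561] 49.55 [-0.46280209 -0.94898414  0.36349744]
```

View pics/t26z.png

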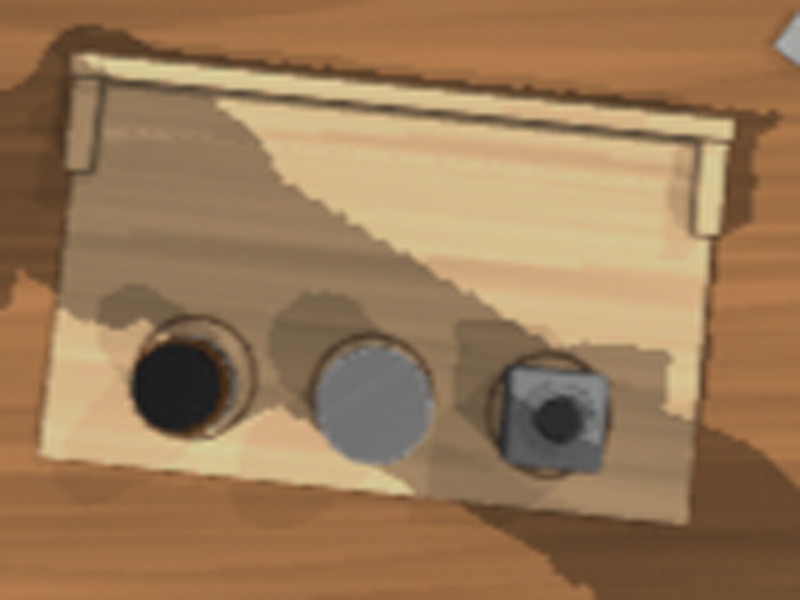

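View pics/t26c.png

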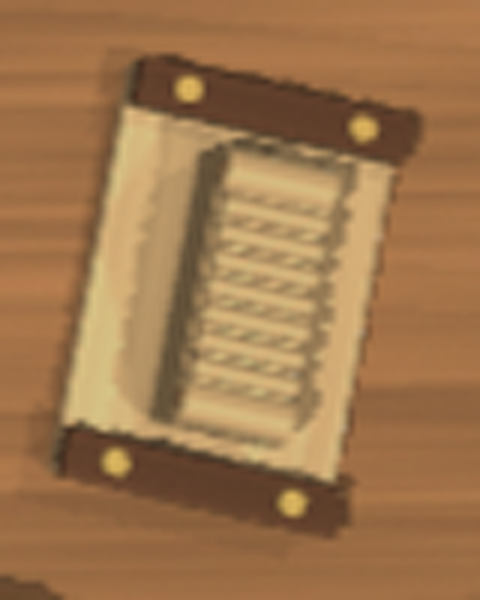

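View pics/s26.png

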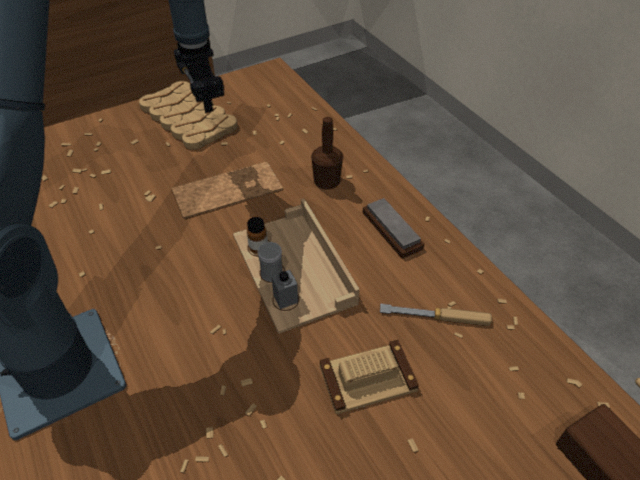

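```bash
python3 -c "
from bench import job_done
print(job_done())"
```

```text
the job is handed in; nothing more can be done
None
```

The job is handed in at about 49.6 s of the 144 s. The hand-in gives no verdict, so what follows rests on my own camera checks.

**What I did:** The row in the caddy from left to right was jar, tin, can. I moved all three upright onto the cork board, laid the carved block ornament up between the cradle strips, and then put the can, tin and jar back. Each set-down was stopped when the wrist force showed contact, and the gripper was clear of everything at the end.

**Last checks:**
- **Pots:** In the top view jar, tin and can all stand upright, each within 2–4 pixels of its start in the 5× zoom, or about 1–2 mm. The limit is 15 mm.
- **Block:** The wrist view taken after release puts it about 2 mm off centre along the cradle and 1.3 mm across, and less than 1 degree off square. The final top and side views show it lying flat, with its ornament up, clear of both strips.
- **Mallet, gouge and stone:** By eye they look unmoved in the side view. I did not measure them.

**Disagreements:** The wrist and top cameras differed by about 3–4 mm in x for the caddy, the cradle and the block. I used values between the two, and the resulting error is well inside the tolerances. No check failed.

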